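# Restock a bench-top flow rack with cartons

### The job

Restock the lower lane of the bench-top flow rack that has the loose yellow lane guide. First push the guide inward until its inner edge meets the scribed line on the loading plate, and only then load the two green-label cartons, one from the pigeonholes and one from the bench, by setting each (not dropping it) on the rollers at the lane's high, loading end so that it runs down by itself: both must end flat in the lane, one at the stop and the other up against it, with their label ends leading, facing the pick side. Leave the guide on the line, and leave the amber-label carton, the tins, the jar, the brush pot and the little log bench where they are.

Things in the scene. Friction and masses are not known exactly. Their poses are not given: they have to be found in the camera images.
- lane: Sloped lower roller lane of the rack (fixed; the rack stands differently each time). Origin: on the upstream face of the red end stop, in the plane of the roller tops, mid-lane (guide on its line). x runs down the slope (0.14 rad) to the stop, roughly away from the robot; y across to the left; z square to the rollers. Stop 25 mm high. Roller tops 55 mm above the bench at the stop, 99 mm at the loading end.
- loading_end (a point): End of the lane on the robot's side, lane (x, y, z) = (-315, 0, 0) mm, axes as lane. A flat plate, its top 3 mm below the roller tops, fills x = -315 to -290; then come ten free-turning rollers, 18 mm thick, 30 mm apart, axes at x = -281 to -11. A carton runs down by itself once its middle is on the rollers (x > -270).
- divider (a point): Fixed left side of the lane: top of the aluminium divider's inner face at the loading end, lane (-314, 32, 18) mm, axes as lane; 18 mm above the rollers, 8 mm thick, all along the lane. Beyond it, to y = 114 mm, is a neighbouring lane at the same level, with amber cartons in it from x = -222 mm on. The right side rail (outer side y = -104 mm) is below the roller plane.
- tier_edge (a point): Middle of the lower loading-side edge of the rack's upper tier, lane (-235, 0, 80) mm, axes as lane. The tier, y = -118 to 128, x = -235 to -67, with cartons to 60 mm above this edge's level from x = -150 on, roofs the lane over, and its posts stand outside the rails; only x = -315 to -235 of the lane is open from above for loading.
- mark (a point): The scribed line on the aluminium loading plate: a thin black line 25 mm long, parallel to the lane, at lane y = -32 mm. The point lies over the line at the loading end (lane x = -314 mm), at the height of the roller tops. Axes as lane.
- guide_edge (a point): Inner (left) edge of the yellow guide at lane x = -314 mm, at roller-top height; axes as lane. A straight strip along the whole lane, 10 mm thick (outer face 10 mm right of this point), from 1 to 18 mm above the rollers. Slides sideways only, with 5 N of friction, stays where left; no stop at the line. Starts 15 to 40 mm right of the line; on the line when its lane y equals that of mark.
- carton_a_center (a point): Centre of the green-label carton in the pigeonholes: a cardboard box 110 mm long (x), 56 mm wide (y), 48 mm high (z), about 0.3 kg. x points to its label end. Its label end sticks 42 to 50 mm out of the bay; the rest is under the roof of the pigeonholes. It lies on a base board 10 mm above the bench.
- carton_a_label (a point): Centre of that carton's green label end (55 mm from its centre along its x).
- carton_b_center (a point): Centre of the other green-label carton, of the same size and mass, lying flat on the bench to the left of the rack. x points to its label end.
- carton_b_label (a point): Centre of that carton's green label end.
- amber_carton_center (a point): Centre of an amber-label carton of the same size in the other bay of the pigeonholes, 132 mm beside carton_a: not to be moved.
- pigeonholes: Plywood pigeonholes, two bays, on the bench to the right (fixed). Origin: on the bench under the middle of the box; open side = +y, facing the middle of the bench. Box 150 mm deep (y = -75 to 75), 276 wide (x), 92 high, walls and roof 12 mm thick; wood and a small tin on the roof reach 132 mm high at y < 35. A 10 mm thick base board goes out in front to y = 140 mm.
- red_tin_center (a point): Centre of a red paint tin, 68 mm diameter, 75 mm high, on the bench between rack and pigeonholes.
- log_bench_center (a point): Centre of a model bench made of logs, 90 x 36 mm, 38 mm high, x along its length, on the bench between rack and pigeonholes.
- white_tin_center (a point): Centre of a white paint tin, 74 mm diameter, 85 mm high, left of the rack.
- jar_center (a point): Centre of a glass jar with a yellow cap, 64 mm diameter, 85 mm high, left of the rack.
- brush_pot_center (a point): Centre of a clay pot with brushes, 80 mm diameter, 95 mm high (brushes to 200 mm), right of the rack's far end.
- carton_a: The carton of carton_a_center; origin at the centre of its underside.
- carton_b: The carton of carton_b_center; origin at the centre of its underside.

How it is judged:
By the outcome, as a careful person would: the job done as asked, in the order asked, and still so for the second after the job is handed in, with the robot touching nothing.
It also fails if it takes over 72 s, if anything falls off the work surface, if the arm or the gripper's body presses on something with over 40 N, if the wrist force passes 120 N, or if a joint passes its speed limit or range.

### The arm

A 6-joint arm with a two-finger parallel gripper is mounted at the origin on the work surface. World frame = base frame: x ahead of the robot, y to its left, z up, the work surface at z = 0. Lengths are in m, angles in rad, forces in N, time in s.
With the tool pointing down it reaches from about 0.425 to 0.95 m from the base axis. Payload 3.5 kg.
Tool frame: the origin (TCP) lies midway between the tips of the shut fingers; the grasp point (between the pads) lies 19 mm behind it; z points along the fingers, y is the line along which they close (so a half turn about z gives the same grasp; the last joint's range is limited). The gripper opens to 85 mm and grips with 20 to 120 N. Pads are 22 mm wide; open, the fingers measure 114 mm over their backs; the gripper's body (76 mm by 85 mm) begins 54 mm behind the grasp point. The pads swing forward as they close: fully open they stand 13 mm farther back than shut.
Start: joints at [1.112, 0.286, 1.577, -0, 1.279, -0.15], TCP at [0.205, 0.643, 0.231] pointing down, gripper open.
Joint ranges: [-2.77, 2.77], [-0.9, 2.22], [0.21, 2.48], [-1.53, 4.67], [0.24, 2.81], [-2.84, 2.84]. Speed limits (rad/s): [2.79, 2.79, 3.14, 3.14, 3.14, 3.14].

### API

Orientations are given as a unit quaternion [x, y, z, w].
In Python, from plant import ctrl, cams, order gives the robot as it stands.
- The arm moves only by the tool move_arm, never from a script. Its argument "plan" is one flat list of numbers, 7 for each row, row after row: the shift along the world's x, y, z in mm, then the turn, a rotation vector about the world's x, y, z in degrees, then the finger opening in mm, from 0 to 85.4. A call has 1 to 12 rows; each row shifts and turns the commanded pose from where the row before left it; what a row does not reach is not made up. A row lasts 1/10 s, in which the tool goes at most 50 mm and 8.59 degrees, less where a joint would pass 70% of its speed; a pose out of reach is approached as far as the arm can. A call is refused whole if a number of a shift passes 50 or a number of a turn 8.59, either way. A call with a gripper value outside its range is refused whole. The fingers move at their own pace and stop on an object; "newtons" is the grip in N (left out, the last holds). Time passes only in rows, so rows that do not move let the fingers close. It gives the time, the measured TCP pose, the force, the opening and the grip force at its end, in the units of the state.
- ctrl.get_state(): the state, without advancing time (a new reading comes with each control period).
- cams.read_camera(name): name is "scene" or "top"; returns a dict with "color" (400x640x3 uint8, red, green, blue), "fov_y" (degrees; the focal length in pixels is half the picture's height over the tangent of half this angle, whatever the lens; pixels are square), "cx", "cy" (the principal point, pixels), "k1" (the pictures are not rectified: a ray, as slopes to the right and down, at radius r is drawn at 1 + k1 r^2 times it, then the intrinsics apply), "origin" and "orientation" of the camera in the world. Camera axes: x right, y up, looking along -z (the intrinsics and any distortion apply to the point x, -y, -z); pixel columns grow to the right and rows downward; lengths in m; the calibration is good to about 2 mm. A picture is of the moment at which its call begins. There is no depth.
- order.sign_off(): hands the job in; it is judged then, once.
The state is a dict: "time": time; "qpos": joint angles; "dq": joint speeds; "joint_efforts": joint torques, N m; "eef_pos": TCP position; "tcp_rot": TCP orientation; "contact_force": force on the tool from outside, world axes, zero at the start; "wrist_torque": the same for the moment, N m; "opening": opening from 0.0 (shut) to 1.0 (fully open); "finger_force": force on a finger pad.
Only numpy, scipy, OpenCV 4.12 (cv2) and the standard library are available. Lean on these libraries where they do the work, as an engineer would, in place of code of your own. Each camera call takes 0.05 s, during which the arm holds its last target. There are 200 camera calls.

## Working session

There is one attempt and no reset: what is moved stays moved. The work goes in short steps, Python scripts to look and compute and a tool call to move; the robot and the scene stay as the last step left them, time stands still between calls to the robot, and variables do not carry over. Pictures are saved under pics/ and viewed, at most 10 in all, crops included, and the job is handed in when it is done.

Besides the shell and the picture viewer there is one more tool, called after ">>>" as name(argument=value, ...) on one line, values as JSON. move_arm: Moves the arm, as the interface text tells. Its arguments: {"type":"object","properties":{"plan":{"type":"array","items":{"type":"number"}},"newtons":{"type":"number"}},"required":["plan"]}

```bash
ls; mkdir -p pics
cat > h.py <<'E'
import numpy as np, cv2
from scipy.spatial.transform import Rotation as R
from plant import ctrl, cams, order
def cam(n):
    c=cams.read_camera(n); c['f']=200/np.tan(np.radians(c['fov_y'])/2); c['R']=R.from_quat(c['orientation']).as_matrix(); return c
def ray(c,u,v):
    K=np.array([[c['f'],0,c['cx']],[0,c['f'],c['cy']],[0,0,1]])
    p=cv2.undistortPoints(np.array([[[u,v]]],float),K,np.array([c['k1'],0,0,0,0]))[0,0]
    d=c['R']@np.array([p[0],-p[1],-1]); return np.array(c['origin']),d/np.linalg.norm(d)
def onz(c,u,v,z):
    o,d=ray(c,u,v); return o+d*(z-o[2])/d[2]
def proj(c,P):
    q=c['R'].T@(np.array(P)-c['origin']); a,b=q[0]/-q[2],-q[1]/-q[2]; s=1+c['k1']*(a*a+b*b)
    return np.array([c['cx']+c['f']*a*s,c['cy']+c['f']*b*s])
def tri(c1,p1,c2,p2):
    o1,d1=ray(c1,*p1);o2,d2=ray(c2,*p2)
    t=np.linalg.lstsq(np.c_[d1,-d2],o2-o1,rcond=None)[0]
    a,b=o1+d1*t[0],o2+d2*t[1]; return (a+b)/2,np.linalg.norm(a-b)
E
python3 - <<'E'
from h import *
for n in('scene','top'):
    c=cam(n); cv2.imwrite(f'pics/{n}0.png',c['color'][:,:,::-1]); print(n,c['origin'],c['R'][:,2],c['fov_y'],c['cx'],c['cy'],c['k1'])
    np.save(n+'0.npy',c,allow_pickle=True)
s=ctrl.get_state();print(s)
E
```

```text
pics
scene [1.34188954 0.61880955 0.98479955] [0.58282317 0.47973055 0.65587785] 44.30520457466547 326.8669723456594 197.12068955560034 -0.004594106809167983
top [0.4594762  0.00833901 1.37168886] [-0.08417813 -0.00193295  0.99644885] 49.777331827352 313.15933893438444 205.66654901738588 -0.08195681430350327
{'time': 0.1, 'qpos': array([ 1.11197676e+00,  2.87086923e-01,  1.57802553e+00, -5.89236925e-06,
        1.27860152e+00, -1.49991274e-01]), 'dq': array([ 0.00071901, -0.00186229, -0.00441744,  0.00010812, -0.00155964,
        0.00038448]), 'joint_efforts': array([ 4.61096788e-04, -4.07289577e+01, -2.93700939e+01, -1.71313291e-04,
        3.39056649e-03,  1.62060292e-05]), 'eef_pos': array([0.20486383, 0.64253996, 0.23008168]), 'tcp_rot': array([ 1.53800317e-01,  9.88101380e-01, -1.01274030e-03, -3.15216138e-04]), 'contact_force': array([-0.31657341,  0.32063186, -0.00108626]), 'wrist_torque': array([ 0.00130497, -0.01039017, -0.02550553]), 'finger_force': 0.0, 'opening': 0.9988638050246257}
```

View pics/scene0.png

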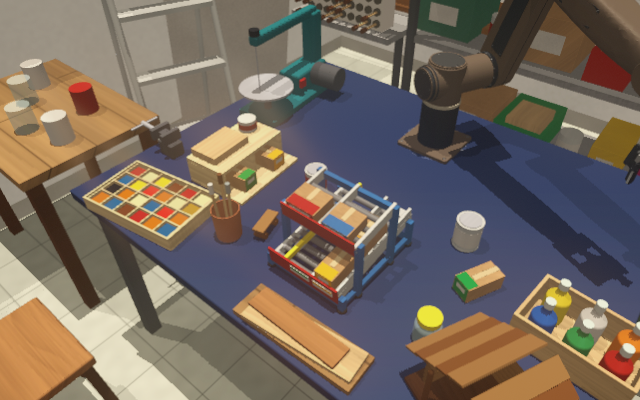

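View pics/top0.png

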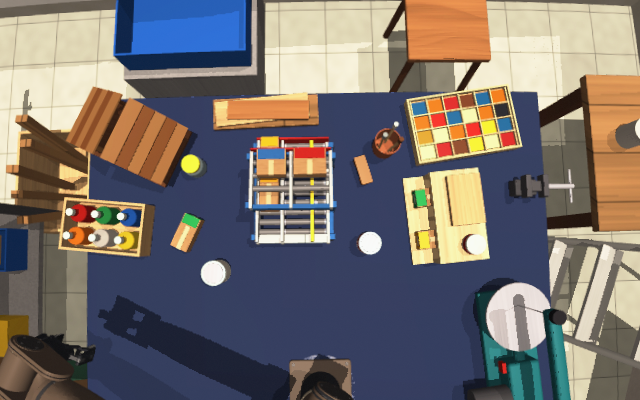

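View crops.

The top view shows the rack at about (292,190) with its loading end at row ~240. The green label of carton A is at (420,198), carton B is at (187,232), and the guide is at x≈312. I'll enlarge the rack and cartons next.

Run:
```python
from h import *
t=np.load('top0.npy',allow_pickle=True).item()['color'][:,:,::-1]; s=np.load('scene0.npy',allow_pickle=True).item()['color'][:,:,::-1]
a=cv2.resize(t[125:255,235:350],None,fx=4.6,fy=4.6,interpolation=cv2.INTER_CUBIC)   # 529x598
cv2.imwrite('pics/tc.png',a)
b=cv2.resize(s[160:305,255:420],None,fx=4,fy=4,interpolation=cv2.INTER_CUBIC)
cv2.imwrite('pics/sc.png',b)
a=cv2.resize(t[165:270,400:495],None,fx=4,fy=4,interpolation=cv2.INTER_CUBIC)
b=cv2.resize(t[200:265,160:235],None,fx=5,fy=5,interpolation=cv2.INTER_CUBIC)
H=max(a.shape[0],b.shape[0]);z=np.zeros((H,a.shape[1]+b.shape[1],3),np.uint8);z[:a.shape[0],:a.shape[1]]=a;z[:b.shape[0],a.shape[1]:]=b
cv2.imwrite('pics/ab.png',z);print(z.shape)
```

```text
(420, 755, 3)
```

View pics/tc.png

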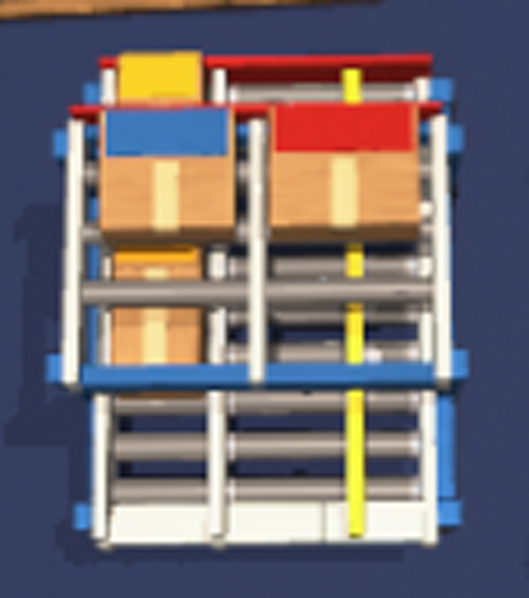

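View pics/ab.png

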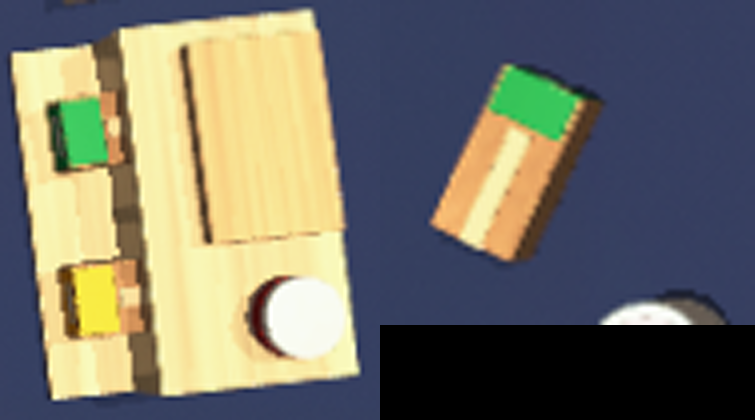

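View pics/sc.png

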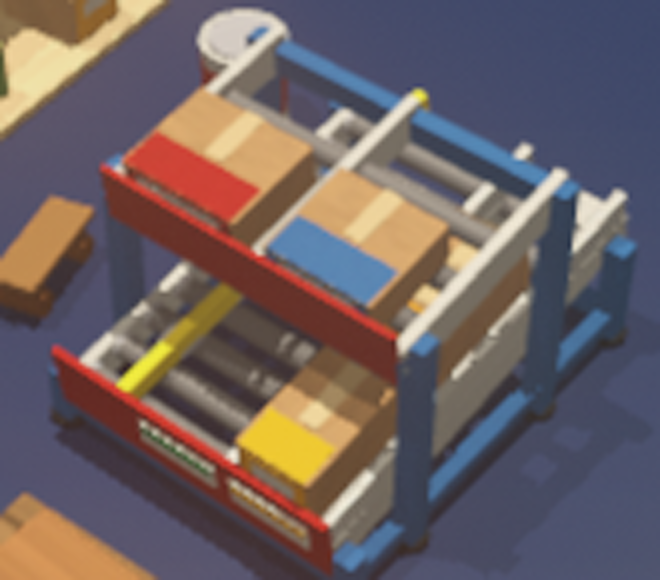

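The crops show the following (top crop scale 4.6, origin (235,125)):
- **Mark:** the scribed line is at crop x≈325, row 500–540.
- **Guide:** its left edge is at ≈348.
- **Divider:** it spans 209–226.
- **Plate edge:** it is at row ≈541.
- **Carton B:** its label points up and to the right.
- **Carton A:** its label points left, out of the bay.

Now I'll measure these precisely.

Run:
```python
from h import *
np.set_printoptions(precision=4,suppress=True)
t=np.load('top0.npy',allow_pickle=True).item();s=np.load('scene0.npy',allow_pickle=True).item()
im=t['color']; hsv=cv2.cvtColor(im,cv2.COLOR_RGB2HSV).astype(int);g=cv2.cvtColor(im,cv2.COLOR_RGB2GRAY).astype(int)
print('rows near plate'); 
for v in (235,237,239): print(v,g[v,276:334])
print('cols mark/plate',g[228:247,300],g[228:247,262])
print('far row 141..147');
for v in (143,145): print(v,g[v,276:334])
ye=(abs(hsv[:,:,0]-30)<5)&(hsv[:,:,1]>150)&(hsv[:,:,2]>120); ye[:,:300]=0;ye[:,330:]=0
for v in list(range(138,148))+list(range(178,244,3)):
    x=np.where(ye[v])[0]; 
    if len(x):print(v,x.min(),x.max())
gr=((abs(hsv[:,:,0]-67)<12)&(hsv[:,:,1]>120)&(hsv[:,:,2]>130)).astype(np.uint8)
for nm,sl in(('A',(400,440)),('B',(170,215))):
    m=np.zeros_like(gr);m[180:260,sl[0]:sl[1]]=gr[180:260,sl[0]:sl[1]]
    c=max(cv2.findContours(m,0,1)[0],key=cv2.contourArea);r=cv2.minAreaRect(c);b=cv2.boxPoints(r);print(nm,r,b.tolist())
    z=.058 if nm=='A' else .048
    print(np.array([onz(t,*p,z) for p in b]))
P={'Bll':(185.8,213),'Blr':(197+.4+3.6,219.6),'Bbl':(170.2,245),'Bbr':(186.6,252.4)}
for k,p in P.items(): print(k,onz(t,*p,.048))
for k,p in {'roof1':(430,172),'roof2':(440,263.75),'base1':(403,178),'base2':(413,265)}.items(): print(k,onz(t,*p,.092 if 'roof'in k else .01))
for k,p in {'div':(282.5,238),'mark':(305.6,238)}.items(): print(k,onz(t,*p,.117 if k=='div' else .096))
```

```text
rows near plate
235 [243 243 243 239 235 248 240 190 187 244 245 245 244 244 244 244 244 244
 244 244 244 244 244 244 244 244 244 244 229 203 244 244 240 230 234 230
 229 223 220 247 247 247 247 247 247 247 248 248 248 248 248 247 247 231
 132 131 130 129]
237 [246 246 247 244 238 248 240 188 190 246 246 246 246 246 246 246 246 246
 247 246 247 247 247 247 247 247 247 247 234 207 247 247 243 231 234 230
 229 224 221 248 248 248 248 248 248 248 248 248 248 248 241 230 247 235
 156 132 130 130]
239 [248 248 244 232 239 248 240 186 192 247 247 247 247 247 247 247 247 247
 247 247 247 247 247 247 247 247 247 247 235 208 248 248 244 232 228 222
 229 224 222 248 248 248 248 248 248 248 248 248 248 248 241 230 247 229
  98  63  63  62]
cols mark/plate [ 41 112 139 190 156 126 206 244 246 247 248 247 246 247 199  88  54  53
  54] [ 24 103 128 165 167 136 159 243 246 246 247 247 246 246 247 115  55  53
  54]
far row 141..147
143 [204 201 167  53  64 165 244 230  78  97 100  80  81  81  80  81  81  82
  83  83  84  84  94 112 113 114 115 117 113 104 104 105 102 140 209 226
 215 138 109 110 110
[... 938 characters left out ...]
73  0.058 ]
 [ 0.5626 -0.3084  0.058 ]]
B ((190.45889282226562, 219.89041137695312), (15.145187377929688, 10.014030456542969), 24.443954467773438) [[181.49314880371094, 221.3150634765625], [185.63697814941406, 212.19863891601562], [199.4246368408203, 218.46575927734375], [195.2808074951172, 227.58218383789062]]
[[0.5308 0.4199 0.048 ]
 [0.5589 0.407  0.048 ]
 [0.5386 0.3636 0.048 ]
 [0.5107 0.3766 0.048 ]]
Bll [0.5564 0.4065 0.048 ]
Blr [0.535  0.3587 0.048 ]
Bbl [0.4582 0.4553 0.048 ]
Bbr [0.4346 0.4037 0.048 ]
roof1 [ 0.6624 -0.3435  0.092 ]
roof2 [ 0.387  -0.3622  0.092 ]
base1 [ 0.6575 -0.278   0.01  ]
base2 [ 0.3807 -0.2997  0.01  ]
div [0.473  0.1017 0.117 ]
mark [0.4719 0.035  0.096 ]
```

Run:
```python
from h import *
np.set_printoptions(precision=4,suppress=True)
t=np.load('top0.npy',allow_pickle=True).item()
zw=lambda x,z:.055-x/1000*np.sin(.14)+z/1000*np.cos(.14)
def yaw(n,f,zn,zf):
    a,b=onz(t,*n,zn),onz(t,*f,zf); return a,b,np.degrees(np.arctan2(b[1]-a[1],b[0]-a[0])),np.hypot(*(b-a)[:2])
print('div',yaw((281.1,238),(282.3,143),zw(-302,18),zw(-8,18)))
print('guide',yaw((312.4,238),(311.4,143),zw(-302,18),zw(-8,18)))
print('rail',yaw((329.2,235),(328.0,143),zw(-295,0),zw(-8,0)))
print('plate edge',onz(t,262,242.8,zw(-315,-3)),onz(t,300,242.6,zw(-315,-3)))
print('mark',onz(t,304.75,239,zw(-302,-3)),'div in',onz(t,282.6,239,zw(-302,18)),'guide in',onz(t,310.7,239,zw(-302,18)))
print('whitetin',onz(t,215,272,.085),'redtin',onz(t,370,243,.075),'jar',onz(t,190.5,163.5,.085))
```

```text
div (array([0.4731, 0.1059, 0.115 ]), array([0.7638, 0.1016, 0.0739]), np.float64(-0.8480230143974133), np.float64(0.2907452660904822))
guide (array([0.4713, 0.0149, 0.115 ]), array([0.7619, 0.0124, 0.0739]), np.float64(-0.47806231254093073), np.float64(0.290563537076091))
rail (array([ 0.4793, -0.0348,  0.0962]), array([ 0.765 , -0.0391,  0.0561]), np.float64(-0.849079780297199), np.float64(0.2856685007325021))
plate edge [0.4602 0.1641 0.096 ] [0.4587 0.0518 0.096 ]
mark [0.469  0.0376 0.0942] div in [0.4701 0.1016 0.115 ] guide in [0.4685 0.0199 0.115 ]
whitetin [0.3759 0.307  0.085 ] redtin [ 0.4532 -0.1575  0.075 ] jar [0.7046 0.3819 0.085 ]
```

>>> move_arm(plan=[17, -41.5, 2, 0, 0, 1.4, 0, 17, -41.5, 2, 0, 0, 1.4, 0, 17, -41.5, 0, 0, 0, 1.4, 0, 17, -41.5, 0, 0, 0, 1.4, 0, 17, -41.5, 0, 0, 0, 1.4, 0, 17, -41.5, 0, 0, 0, 1.4, 0, 17, -41.5, 0, 0, 0, 1.4, 0, 17, -41.5, 0, 0, 0, 1.4, 0, 17, -41.5, 0, 0, 0, 1.4, 0, 17, -41.5, 0, 0, 0, 1.4, 0, 17, -41.5, 0, 0, 0, 1.4, 0, 17, -41.5, 0, 0, 0, 1.4, 0])

```text
time: 1.3
eef_pos: [0.4091, 0.1433, 0.2351]
tcp_rot: [0.007, 1.0, 0.0, 0.0]
contact_force: [0.8, 0.4, -0.0]
opening: -0.0
finger_force: 0.0
```

>>> move_arm(plan=[17, -41, 0, 0, 0, 0, 0, 17, -41, 0, 0, 0, 0, 0, 17, -41, 0, 0, 0, 0, 0, 18, -42, 0, 0, 0, 0, 0, 0, 0, -35, 0, 0, 0, 0, 0, 0, -35, 0, 0, 0, 0, 0, 0, -30, 0, 0, 0, 0, 0, 0, 0, 0, 0, 0, 0])

```text
time: 2.1
eef_pos: [0.4742, -0.0192, 0.1302]
tcp_rot: [0.008, 1.0, 0.001, -0.005]
contact_force: [0.9, -0.4, -0.2]
opening: -0.001
finger_force: 0.0
```

```bash
cat > m.py <<'E'
from h import *
import sys
np.set_printoptions(precision=4,suppress=True)
def st():
    s=ctrl.get_state();r=R.from_quat(s['tcp_rot']).as_matrix()
    print(round(s['time'],2),'pos',s['eef_pos'],'toolz',r[:,2],'tooly ang',np.degrees(np.arctan2(r[1,1],r[0,1])),'F',s['contact_force'],'op',s['opening'],'ff',s['finger_force']); return s
if __name__=='__main__':
    st();t=cam('top');tag=sys.argv[1];np.save(tag+'.npy',t,allow_pickle=True)
    x0,x1,y0,y1,f=map(int,sys.argv[2:7])
    cv2.imwrite(f'pics/{tag}.png',cv2.resize(t['color'][y0:y1,x0:x1,::-1],None,fx=f,fy=f,interpolation=cv2.INTER_CUBIC))
E
python3 m.py p1 265 345 200 265 7
```

```text
2.1 pos [ 0.4742 -0.0192  0.1302] toolz [-0.0109  0.0028 -0.9999] tooly ang 89.07442468773351 F [ 0.9361 -0.3722 -0.2165] op -0.0009607904828219872 ff 0.0
```

View pics/p1.png

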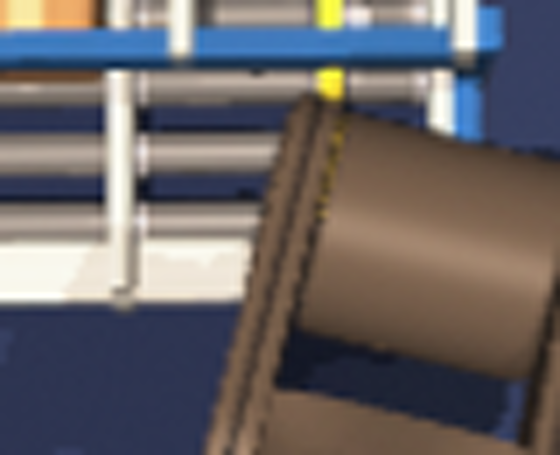

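The wrist hides the guide and mark in the top view, so I'll lower beside the guide and find contact by force.

>>> move_arm(plan=[2, 0, -10, 0, 0, 0, 0, 2, 0, -10, 0, 0, 0, 0, 0, 0, -7, 0, 0, 0, 0, 0, 0, 0, 0, 0, 0, 0, 0, 0, 0, 0, 0, 0, 0, 0, 3, 0, 0, 0, 0, 0, 0, 3, 0, 0, 0, 0, 0, 0, 3, 0, 0, 0, 0, 0, 0, 0, 0, 0, 0, 0, 0])

```text
time: 3.05
eef_pos: [0.4822, -0.0105, 0.1085]
tcp_rot: [0.007, 1.0, -0.0, 0.0]
contact_force: [0.3, 0.5, -0.0]
opening: 0.004
finger_force: 0.0
```

>>> move_arm(plan=[0, 2, 0, 0, 0, 0, 0, 0, 1, 0, 0, 0, 0, 0, 0, 0, 0, 0, 0, 0, 0])

```text
time: 3.35
eef_pos: [0.4821, -0.0078, 0.1083]
tcp_rot: [0.008, 1.0, -0.0, -0.0]
contact_force: [-0.1, 0.5, 0.0]
opening: 0.0
finger_force: 0.0
```

>>> move_arm(plan=[0, 1, 0, 0, 0, 0, 0, 0, 1, 0, 0, 0, 0, 0, 0, 0, 0, 0, 0, 0, 0])

```text
time: 3.65
eef_pos: [0.4821, -0.0059, 0.1083]
tcp_rot: [0.008, 1.0, 0.0, -0.0]
contact_force: [-0.4, -0.0, -0.0]
opening: -0.004
finger_force: 0.0
```

>>> move_arm(plan=[0, 1, 0, 0, 0, 0, 0, 0, 1, 0, 0, 0, 0, 0, 0, 0, 0, 0, 0, 0, 0])

```text
time: 3.95
eef_pos: [0.4821, -0.0038, 0.1083]
tcp_rot: [0.008, 1.0, 0.0, -0.0]
contact_force: [-0.1, -0.4, 1.2]
opening: -0.002
finger_force: 0.0
```

>>> move_arm(plan=[-2, 0, -3, 0, 0, 0, 0, 0, 1, 0, 0, 0, 0, 0, 0, 1, 0, 0, 0, 0, 0, 0, 0, 0, 0, 0, 0, 0])

```text
time: 4.35
eef_pos: [0.48, -0.0021, 0.1052]
tcp_rot: [0.008, 1.0, -0.0, -0.0]
contact_force: [-0.7, -1.4, -0.2]
opening: 0.005
finger_force: 0.6
```

>>> move_arm(plan=[0, 1, 0, 0, 0, 0, 0, 0, 1, 0, 0, 0, 0, 0, 0, 0, 0, 0, 0, 0, 0])

```text
time: 4.65
eef_pos: [0.48, -0.0006, 0.1052]
tcp_rot: [0.007, 1.0, -0.001, -0.0]
contact_force: [-1.9, -4.8, -1.6]
opening: -0.003
finger_force: 2.1
```

>>> move_arm(plan=[0, 2, 0, 0, 0, 0, 0, 0, 1, 0, 0, 0, 0, 0, 0, 0, 0, 0, 0, 0, 0])

```text
time: 4.95
eef_pos: [0.48, 0.0026, 0.1052]
tcp_rot: [0.008, 1.0, -0.001, -0.0]
contact_force: [-1.5, -4.1, -1.7]
opening: 0.0
finger_force: 2.1
```

Contact came at y≈-0.002 with about 5 N. I'll push most of the way, then back off to look.

>>> move_arm(plan=[0, 2, 0, 0, 0, 0, 0, 0, 2, 0, 0, 0, 0, 0, 0, 2, 0, 0, 0, 0, 0, 0, 2, 0, 0, 0, 0, 0, 0, 2, 0, 0, 0, 0, 0, 0, 0, 0, 0, 0, 0, 0])

```text
time: 5.55
eef_pos: [0.48, 0.0129, 0.1052]
tcp_rot: [0.008, 1.0, -0.0, -0.0]
contact_force: [-1.2, -4.4, -0.3]
opening: 0.002
finger_force: 1.8
```

>>> move_arm(plan=[0, -4, 0, 0, 0, 0, 0, 0, -6, 10, 0, 0, 0, 0, 0, -10, 40, 0, 0, 0, 0, 0, -40, 30, 0, 0, 0, 0, 0, -50, 0, 0, 0, 0, 0, 0, -50, 0, 0, 0, 0, 0, 0, -50, 0, 0, 0, 0, 0, 0, 0, 0, 0, 0, 0, 0])

```text
time: 6.35
eef_pos: [0.4805, -0.2023, 0.1871]
tcp_rot: [0.011, 1.0, -0.001, 0.002]
contact_force: [-0.3, 0.7, 0.3]
opening: -0.002
finger_force: 0.0
```

```bash
python3 m.py p2 270 340 215 250 11
python3 - <<'E'
from h import *
t=np.load('p2.npy',allow_pickle=True).item();im=t['color'].astype(int)
for v in (236,238,240): print(v,'min..',[(u,tuple(im[v,u])) for u in range(301,314)])
E
```

```text
6.35 pos [ 0.4805 -0.2023  0.1871] toolz [ 0.0032 -0.0021 -1.    ] tooly ang 88.71872763891518 F [-0.2572  0.6642  0.2856] op -0.002353090836321784 ff 0.0
236 min.. [(301, (np.int64(249), np.int64(247), np.int64(236))), (302, (np.int64(249), np.int64(247), np.int64(236))), (303, (np.int64(246), np.int64(242), np.int64(230))), (304, (np.int64(219), np.int64(206), np.int64(187))), (305, (np.int64(204), np.int64(205), np.int64(109))), (306, (np.int64(249), np.int64(251), np.int64(77))), (307, (np.int64(249), np.int64(251), np.int64(70))), (308, (np.int64(242), np.int64(242), np.int64(77))), (309, (np.int64(230), np.int64(223), np.int64(168))), (310, (np.int64(249), np.int64(248), np.int64(237))), (311, (np.int64(249), np.int64(248), np.int64(237))), (312, (np.int64(249), np.int64(248), np.int64(237))), (313, (np.int64(249), np.int64(248), np.int64(237)))]
238 min.. [(301, (np.int64(249), np.int64(249), np.int64(240))), (302, (np.int64(249), np.int64(249), np.int64(240))), (303, (np.int64(247), np.int64(245), np.int64(234))), (304, (np.int64(224), np.int64(213), np.int64(194))), (305, (n
[... 484 characters left out ...]
 [(301, (np.int64(249), np.int64(247), np.int64(238))), (302, (np.int64(249), np.int64(248), np.int64(238))), (303, (np.int64(246), np.int64(243), np.int64(231))), (304, (np.int64(221), np.int64(210), np.int64(190))), (305, (np.int64(204), np.int64(206), np.int64(109))), (306, (np.int64(249), np.int64(251), np.int64(79))), (307, (np.int64(249), np.int64(251), np.int64(77))), (308, (np.int64(243), np.int64(243), np.int64(83))), (309, (np.int64(233), np.int64(227), np.int64(171))), (310, (np.int64(249), np.int64(248), np.int64(239))), (311, (np.int64(249), np.int64(248), np.int64(239))), (312, (np.int64(249), np.int64(248), np.int64(239))), (313, (np.int64(249), np.int64(248), np.int64(238)))]
```

View pics/p2.png

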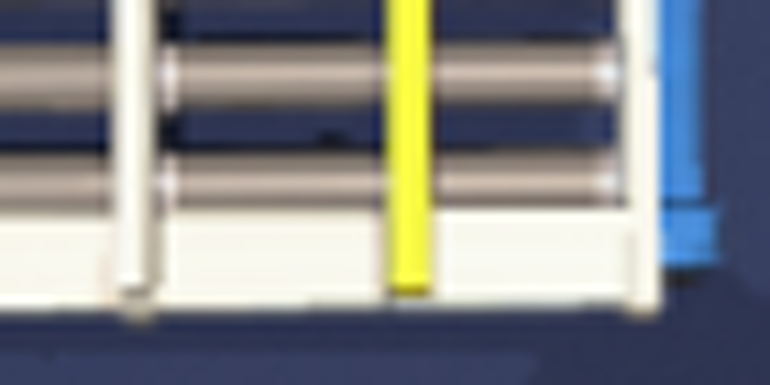

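The guide's left edge is now at about column 304.8, very near the mark, which was at 304.75 in the first picture. I'll do a sub-pixel comparison.

Run:
```python
from h import *
for nm in('top0','p2'):
    t=np.load(nm+'.npy',allow_pickle=True).item();im=t['color'].astype(float)
    b=im[236:240,:,:].mean(0)
    if nm=='top0': 
        print('mark px',[(u,b[u].round().tolist()) for u in range(302,317)])
        w=245-b[302:308,1];w[w<3]=0;m=(w*np.arange(302,308)).sum()/w.sum();print('mark',m,onz(t,m,237.5,.0945)[1],'area px',w.sum()/200)
    w=np.clip((238-b[300:320,2])/165,0,1);print(nm,w.round(2));c=(w*np.arange(300,320)).sum()/w.sum();print(c,w.sum(),onz(t,c,237.5,.1145)[1]+.005)
    v=150;  # divider ref
    print('div ref',im[236:240,276:290,1].mean(0).round())
s=cam('scene')
for P in([.4695,.0376,.0945],[.4595,.0376,.096],[.4695,.0326,.1145]): print(proj(s,P))
np.save('s2.npy',s,allow_pickle=True)
p=proj(s,[.4595,.0376,.096]).astype(int);im=s['color'][p[1]-20:p[1]+20,p[0]-25:p[0]+25,::-1]
cv2.imwrite('pics/s2.png',cv2.resize(im,None,fx=14,fy=14,interpolation=cv2.INTER_CUBIC))
```

```text
mark px [(302, [249.0, 248.0, 238.0]), (303, [249.0, 248.0, 238.0]), (304, [237.0, 235.0, 222.0]), (305, [211.0, 209.0, 190.0]), (306, [249.0, 248.0, 238.0]), (307, [249.0, 248.0, 239.0]), (308, [246.0, 244.0, 232.0]), (309, [239.0, 230.0, 216.0]), (310, [240.0, 237.0, 184.0]), (311, [244.0, 247.0, 74.0]), (312, [249.0, 250.0, 70.0]), (313, [242.0, 243.0, 78.0]), (314, [231.0, 226.0, 172.0]), (315, [249.0, 249.0, 240.0]), (316, [249.0, 249.0, 240.0])]
mark 304.7880434782609 0.0374317533980871 area px 0.23
top0 [0.   0.   0.   0.   0.1  0.29 0.   0.   0.03 0.13 0.33 0.99 1.   0.97
 0.4  0.   0.   0.   0.   0.  ]
311.22832679272204 4.246969696969697 0.02323687868300754
div ref [248. 248. 246. 238. 238. 248. 241. 187. 192. 248. 248. 248. 248. 248.]
p2 [0.   0.   0.   0.03 0.28 0.78 0.97 1.   0.97 0.41 0.   0.   0.   0.
 0.   0.   0.   0.   0.   0.  ]
306.61164057181753 4.451515151515151 0.03666966309029896
div ref [248. 248. 247. 238. 238. 249. 242. 188. 192. 248. 248. 248. 248. 248.]
[364.70261286 192.6408031 ]
[366.82689386 190.43328284]
[363.57578178 186.40881083]
```

View pics/s2.png

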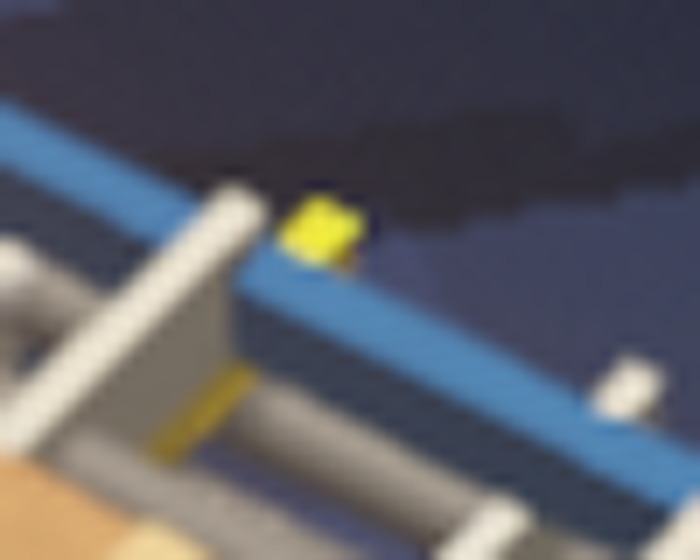

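The right edge shifted exactly 5.0 px (about 15 mm), so about 1.9 mm remains. I'll go back and push to TCP y≈0.0148.

>>> move_arm(plan=[0, 50, 0, 0, 0, 0, 0, 0, 50, 0, 0, 0, 0, 0, 0, 50, 0, 0, 0, 0, 0, 0, 40, -30, 0, 0, 0, 0, 0, 10, -40, 0, 0, 0, 0, 0, 6, -10, 0, 0, 0, 0, 0, 0, 0, 0, 0, 0, 0, 0, 2, 0, 0, 0, 0, 0, 0, 2, 0, 0, 0, 0, 0, 0, 0, 0, 0, 0, 0, 0])

```text
time: 7.45
eef_pos: [0.4813, 0.0125, 0.107]
tcp_rot: [0.008, 1.0, -0.0, 0.002]
contact_force: [0.2, -0.1, -0.0]
opening: -0.001
finger_force: 0.0
```

>>> move_arm(plan=[0, 1, 0, 0, 0, 0, 0, 0, 0, 0, 0, 0, 0, 0])

```text
time: 7.65
eef_pos: [0.4808, 0.0136, 0.1061]
tcp_rot: [0.008, 1.0, -0.0, 0.001]
contact_force: [-0.7, -1.1, 0.3]
opening: 0.002
finger_force: 0.5
```

>>> move_arm(plan=[0, 1, 0, 0, 0, 0, 0, 0, 0.3, 0, 0, 0, 0, 0, 0, 0, 0, 0, 0, 0, 0])

```text
time: 7.95
eef_pos: [0.4808, 0.0145, 0.106]
tcp_rot: [0.008, 1.0, -0.001, 0.001]
contact_force: [0.5, -5.3, 3.5]
opening: -0.0
finger_force: 2.9
```

>>> move_arm(plan=[0, -4, 0, 0, 0, 0, 0, 0, -6, 10, 0, 0, 0, 0, 0, -10, 40, 0, 0, 0, 0, 0, -40, 30, 0, 0, 0, 0, 0, -50, 0, 0, 0, 0, 0, 0, -50, 0, 0, 0, 0, 0, 0, -50, 0, 0, 0, 0, 0, 0, 0, 0, 0, 0, 0, 0])

```text
time: 8.75
eef_pos: [0.4799, -0.1996, 0.1861]
tcp_rot: [0.011, 1.0, -0.001, 0.001]
contact_force: [-0.6, 0.1, -0.8]
opening: 0.002
finger_force: 0.0
```

```bash
python3 m.py p3 270 340 215 250 11
python3 - <<'E'
from h import *
for n in('p2','p3'):
    t=np.load(n+'.npy',allow_pickle=True).item();b=t['color'][236:240].astype(float).mean(0)
    print([(u,b[u].round().tolist()) for u in range(302,311)])
E
```

```text
8.75 pos [ 0.4799 -0.1996  0.1861] toolz [ 0.0011 -0.0011 -1.    ] tooly ang 88.73116952380717 F [-0.5735  0.14   -0.825 ] op 0.001833341776631373 ff 0.0
[(302, [249.0, 248.0, 238.0]), (303, [246.0, 244.0, 232.0]), (304, [222.0, 210.0, 191.0]), (305, [204.0, 206.0, 110.0]), (306, [249.0, 251.0, 77.0]), (307, [249.0, 250.0, 70.0]), (308, [242.0, 242.0, 78.0]), (309, [230.0, 224.0, 170.0]), (310, [249.0, 249.0, 239.0])]
[(302, [249.0, 248.0, 238.0]), (303, [246.0, 244.0, 232.0]), (304, [226.0, 214.0, 190.0]), (305, [217.0, 212.0, 105.0]), (306, [249.0, 250.0, 70.0]), (307, [249.0, 251.0, 73.0]), (308, [244.0, 246.0, 132.0]), (309, [236.0, 234.0, 216.0]), (310, [249.0, 249.0, 239.0])]
```

The guide is now within about half a millimetre of the line. Next is carton A: turn the tool so the fingers straddle its width, at about 13 mm behind the label end.

>>> move_arm(plan=[11, -12, -3, 0, 0, -8.3, 85, 11, -12, -3, 0, 0, -8.3, 85, 11, -12, -3, 0, 0, -8.3, 85, 11, -12, -3, 0, 0, -8.3, 85, 11, -12, -3, 0, 0, -8.3, 85, 11, -12, -3, 0, 0, -8.3, 85, 11, -12, -3, 0, 0, -8.3, 85, 11, -11, -3, 0, 0, -8.3, 85, 10, -11, -3, 0, 0, -8.3, 85, 10, -11, -3, 0, 0, -8.3, 85, 0, 0, 0, 0, 0, 0, 85, 0, 0, 0, 0, 0, 0, 85])

```text
time: 10.0
eef_pos: [0.588, -0.31, 0.1549]
tcp_rot: [0.667, 0.745, 0.0, -0.001]
contact_force: [-0.0, -0.2, -0.4]
opening: 0.994
finger_force: 0.0
```

Run:
```python
from m import *
st()
```

```text
10.0 pos [ 0.588  -0.31    0.1549] toolz [-0.0011  0.0017 -1.    ] tooly ang 6.338098287967263 F [-0.0072 -0.1616 -0.4312] op 0.9935856892895857 ff 0.0
```

>>> move_arm(plan=[0, -3, -40, 0, 0, 0, 85, 0, -4, -40, 0, 0, 0, 85, 0, 0, -30, 0, 0, 0, 85, 0, 0, -12, 0, 0, 0, 85, 0, 0, -6, 0, 0, 0, 85, 0, 0, 0, 0, 0, 0, 85, 0, 0, 0, 0, 0, 0, 85])

```text
time: 10.7
eef_pos: [0.5894, -0.3193, 0.0296]
tcp_rot: [0.668, 0.744, 0.0, 0.002]
contact_force: [-0.2, 0.5, 0.3]
opening: 0.995
finger_force: 0.0
```

>>> move_arm(plan=[0, 0, 0, 0, 0, 0, 40, 0, 0, 0, 0, 0, 0, 40, 0, 0, 0, 0, 0, 0, 40, 0, 0, 0, 0, 0, 0, 40, 0, 0, 0, 0, 0, 0, 40, 0, 0, 0, 0, 0, 0, 40], newtons=40)

```text
time: 11.3
eef_pos: [0.5895, -0.3193, 0.0295]
tcp_rot: [0.668, 0.744, 0.0, 0.002]
contact_force: [0.5, 1.3, 5.2]
opening: 0.648
finger_force: 44.3
```

Gripped at about 55 mm. Now I'll pull it 62 mm straight out along the bay.

>>> move_arm(plan=[0, 0, 1, 0, 0, 0, 40, -1, 10, 0, 0, 0, 0, 40, -1, 10, 0, 0, 0, 0, 40, -1, 11, 0, 0, 0, 0, 40, -1, 11, 0, 0, 0, 0, 40, -1, 10, 0, 0, 0, 0, 40, 0, 10, 0, 0, 0, 0, 40, 0, 0, 0, 0, 0, 0, 40, 0, 0, -1, 0, 0, 0, 40])

```text
time: 12.2
eef_pos: [0.5834, -0.2551, 0.0291]
tcp_rot: [0.668, 0.744, 0.0, -0.001]
contact_force: [-4.0, 1.4, 16.3]
opening: 0.649
finger_force: 45.4
```

>>> move_arm(plan=[0, 0, 0, 0, 0, 0, 85, 0, 0, 0, 0, 0, 0, 85, 0, 0, 0, 0, 0, 0, 85, 0, 0, 0, 0, 0, 0, 85, 0, 0, 30, 0, 0, 0, 85, 0, 0, 40, 0, 0, 0, 85, -40, 20, 20, 0, 0, 0, 85, -40, 40, 0, 0, 0, 0, 85, -40, 30, 0, 0, 0, 0, 85])

```text
time: 13.1
eef_pos: [0.467, -0.1704, 0.118]
tcp_rot: [0.669, 0.744, 0.0, 0.0]
contact_force: [-0.4, 0.8, 0.3]
opening: 0.992
finger_force: 0.0
```

```bash
python3 m.py p4 380 500 165 270 5
python3 - <<'E'
from h import *
t=np.load('p4.npy',allow_pickle=True).item();hsv=cv2.cvtColor(t['color'],cv2.COLOR_RGB2HSV).astype(int)
gr=((abs(hsv[:,:,0]-67)<12)&(hsv[:,:,1]>120)&(hsv[:,:,2]>130)).astype(np.uint8);gr[:,:380]=0
c=max(cv2.findContours(gr,0,1)[0],key=cv2.contourArea);r=cv2.minAreaRect(c);print(r)
print(np.array([onz(t,*p,.058) for p in cv2.boxPoints(r)]).round(4))
E
```

```text
13.1 pos [ 0.467  -0.1704  0.118 ] toolz [ 0.0012 -0.0001 -1.    ] tooly ang 6.078079965986497 F [-0.4455  0.8297  0.33  ] op 0.991795369343787 ff 0.0
((400.0, 200.5), (15.0, 10.0), 90.0)
[[ 0.6045 -0.2413  0.058 ]
 [ 0.6039 -0.2723  0.058 ]
 [ 0.5576 -0.2705  0.058 ]
 [ 0.5582 -0.2397  0.058 ]]
```

View pics/p4.png

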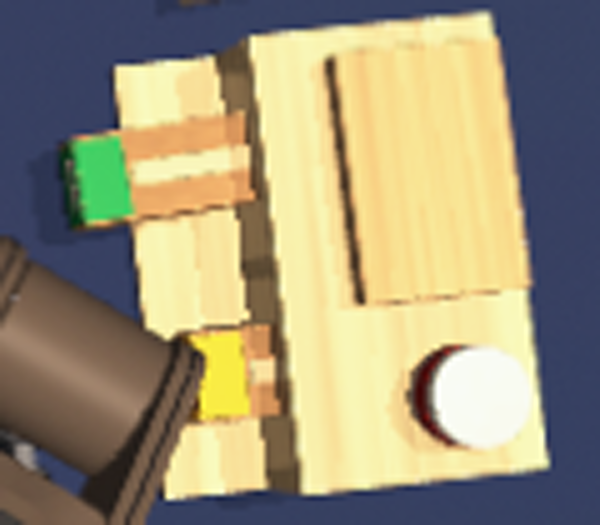

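The picture shows carton A with its label at crop x≈70–130 and its rear end just at the roof edge (x≈248), aligned within about 1° of the tool. Now I'll regrasp it 22 mm behind its centre.

>>> move_arm(plan=[30, -36, 0, 0, 0, 0, 85, 31, -36, 0, 0, 0, 0, 85, 31, -36, 0, 0, 0, 0, 85, 31, -38, 0, 0, 0, 0, 85, 0, 0, 0, 0, 0, 0, 85, 0, 0, -40, 0, 0, 0, 85, 0, 0, -35, 0, 0, 0, 85, 0, 0, -10, 0, 0, 0, 85, 0, 0, -5, 0, 0, 0, 85, 0, 0, 0, 0, 0, 0, 85, 0, 0, 0, 0, 0, 0, 85])

```text
time: 14.25
eef_pos: [0.592, -0.318, 0.0297]
tcp_rot: [0.668, 0.744, 0.0, 0.002]
contact_force: [0.3, -0.1, 0.3]
opening: 0.994
finger_force: 0.0
```

>>> move_arm(plan=[0, 0, 0, 0, 0, 0, 40, 0, 0, 0, 0, 0, 0, 40, 0, 0, 0, 0, 0, 0, 40, 0, 0, 0, 0, 0, 0, 40, 0, 0, 0, 0, 0, 0, 40], newtons=50)

```text
time: 14.75
eef_pos: [0.592, -0.3181, 0.0294]
tcp_rot: [0.668, 0.744, 0.0, 0.002]
contact_force: [0.6, 0.0, 6.0]
opening: 0.65
finger_force: 55.4
```

Run:
```python
from m import *
print(st()['qpos'])
```

```text
14.75 pos [ 0.592  -0.3181  0.0294] toolz [ 0.0028 -0.002  -1.    ] tooly ang 6.115299320452358 F [0.5997 0.0063 5.9955] op 0.6498537969875318 ff 55.361453890800476
[-0.6438  0.4964  1.6983  0.      0.9434 -0.7506]
```

>>> move_arm(plan=[0, 0, 12, 0, 0, 0, 40, 0, 0, 40, 0, 0, 0, 40, 0, 0, 45, 0, 0, 0, 40, 0, 0, 45, 0, 0, 0, 40, -23, 24, 0, 0, 0, -6.9, 40, -23, 24, 0, 0, 0, -6.9, 40, -23, 24, 0, 0, 0, -6.9, 40, -23, 24, 0, 0, 0, -6.9, 40, -23, 24, 0, 0, 0, -6.9, 40, -23, 24, 0, 0, 0, -6.9, 40, -23, 24, 0, 0, 0, -6.9, 40])

```text
time: 15.85
eef_pos: [0.4273, -0.1476, 0.1679]
tcp_rot: [0.915, 0.403, -0.001, -0.002]
contact_force: [-1.5, -0.2, -2.5]
opening: 0.644
finger_force: 60.6
```

>>> move_arm(plan=[2, 31, 0, 0, 0, -6.9, 40, 2, 31, 0, 0, 0, -6.9, 40, 2, 31, 0, 0, 0, -6.9, 40, 2, 31, 0, 0, 0, -6.9, 40, 2, 31, 0, 0, 0, -6.9, 40, 2, 31, 0, 0, 0, -6.9, 40, 2, 34, 0, 0, 0, -6.9, 40, 0, 0, 0, 0, 4, 0, 40, 0, 0, 0, 0, 4, 0, 40, 0, 0, 0, 0, 0, 0, 40, 0, 0, 0, 0, 0, 0, 40])

```text
time: 16.95
eef_pos: [0.4429, 0.0708, 0.1683]
tcp_rot: [0.998, -0.004, -0.071, 0.0]
contact_force: [-0.3, -0.0, -3.8]
opening: 0.643
finger_force: 60.6
```

```bash
cat >> m.py <<'E'
def lane(s):
    a=np.radians(-.75); M=R.from_euler('z',a).as_matrix()@R.from_euler('y',.14).as_matrix()
    O=np.array([.4595,.0698,.099])  # loading end (-315,0,0)
    p=M.T@(s['eef_pos']-O)*1000+[-315,0,0]
    r=M.T@R.from_quat(s['tcp_rot']).as_matrix(); print('lane tcp mm',p.round(1),'tool z',r[:,2],'tool y',r[:,1]); return M
E
python3 - <<'E'
from m import *
s=st();lane(s)
E
```

```text
16.95 pos [0.4429 0.0708 0.1683] toolz [-0.1407  0.0002 -0.9901] tooly ang -90.49125983114656 F [-0.2635 -0.0015 -3.7741] op 0.6429688624252421 ff 60.6149697303772
lane tcp mm [-341.2    0.7   66.3] tool z [-0.0011 -0.0017 -1.    ] tool y [ 0.0043 -1.      0.0017]
```

```bash
cat > g.py <<'E'
from m import *
s=st();M=lane(s);O=np.array([.4595,.0698,.099])
for n in('top','scene'):
    t=cam(n);hsv=cv2.cvtColor(t['color'],cv2.COLOR_RGB2HSV).astype(int)
    gr=((abs(hsv[:,:,0]-67)<12)&(hsv[:,:,1]>120)&(hsv[:,:,2]>90)).astype(np.uint8)
    if n=='top': gr[:,:250]=0;gr[:,340:]=0;gr[:130]=0;gr[260:]=0
    else: gr[:,:265]=0;gr[:,430:]=0;gr[:130]=0;gr[315:]=0
    for c in cv2.findContours(gr,0,1)[0]:
        if cv2.contourArea(c)<12: continue
        r=cv2.minAreaRect(c);print(n,np.round(r[0],1),np.round(r[1],1),round(r[2],1),end=' ')
        if n=='top':
            z=s['eef_pos'][2]+.028*.99-.0075   # label top mid height when held
            for p in list(cv2.boxPoints(r))+[r[0]]: print((M.T@(onz(t,*p,z)-O)*1000+[-315,0,0]).round(0),end=' ')
        print()
E
python3 g.py
```

```text
16.95 pos [0.4429 0.0708 0.1683] toolz [-0.1407  0.0002 -0.9901] tooly ang -90.49125983114656 F [-0.2635 -0.0015 -3.7741] op 0.6429688624252421 ff 60.6149697303772
lane tcp mm [-341.2    0.7   66.3] tool z [-0.0011 -0.0017 -1.    ] tool y [ 0.0043 -1.      0.0017]
scene [370.1 171.8] [17.9  4.9] 26.6
```

Run:
```python
from m import *
s=ctrl.get_state();M=lane(s);O=np.array([.4595,.0698,.099]);W=lambda p:O+M@((np.array(p)-[-315,0,0])/1000)
t=cam('scene');hsv=cv2.cvtColor(t['color'],cv2.COLOR_RGB2HSV).astype(int)
gr=((abs(hsv[:,:,0]-67)<12)&(hsv[:,:,1]>120)&(hsv[:,:,2]>40)).astype(np.uint8);gr[:,:330]=0;gr[:,400:]=0;gr[:130]=0;gr[215:]=0
print(cv2.boundingRect(gr));ys,xs=np.where(gr)
for v in range(ys.min(),ys.max()+1): q=xs[ys==v];print(v,q.min(),q.max(),end='; ')
c=[W((-262,sy*28+.7,z)) for sy in(1,-1) for z in(47,95)]+[W((-292,sy*28+.7,95)) for sy in(1,-1)]
print('\npred corners L-low,L-top,R-low,R-top,Lback,Rback',[proj(t,p).round(1) for p in c])
cv2.imwrite('pics/s5.png',cv2.resize(t['color'][130:220,320:420,::-1],None,fx=6,fy=6,interpolation=cv2.INTER_CUBIC))
```

```text
lane tcp mm [-341.2    0.6   66.7] tool z [-0.0004 -0.0017 -1.    ] tool y [ 0.0039 -1.      0.0017]
(361, 167, 18, 13)
167 366 366; 168 364 368; 169 362 370; 170 361 372; 171 363 374; 172 365 376; 173 367 378; 174 369 378; 175 371 377; 176 373 375; Traceback (most recent call last):
  File "<stdin>", line 6, in <module>
    return umr_minimum(a, axis, None, out, keepdims, initial, where)
ValueError: zero-size array to reduction operation minimum which has no identity
```

Run:
```python
from m import *
s=ctrl.get_state();M=lane(s);O=np.array([.4595,.0698,.099]);W=lambda p:O+M@((np.array(p)-[-315,0,0])/1000)
t=cam('scene')
c=[W((-262,sy*28+.7,z)) for sy in(1,-1) for z in(47,95)]+[W((-292,sy*28+.7,95)) for sy in(1,-1)]
print('\npred corners L-low,L-top,R-low,R-top,Lback,Rback',[proj(t,p).round(1) for p in c])
cv2.imwrite('pics/s5.png',cv2.resize(t['color'][120:220,310:430,::-1],None,fx=6,fy=6,interpolation=cv2.INTER_CUBIC))
```

```text
lane tcp mm [-341.1    0.5   66.9] tool z [ 0.     -0.0017 -1.    ] tool y [ 0.0039 -1.      0.0017]

pred corners L-low,L-top,R-low,R-top,Lback,Rback [array([373. , 198.9]), array([372.5, 186.1]), array([356., 190.]), array([355.1, 177.3]), array([379.4, 179.2]), array([362. , 170.7])]
```

View pics/s5.png

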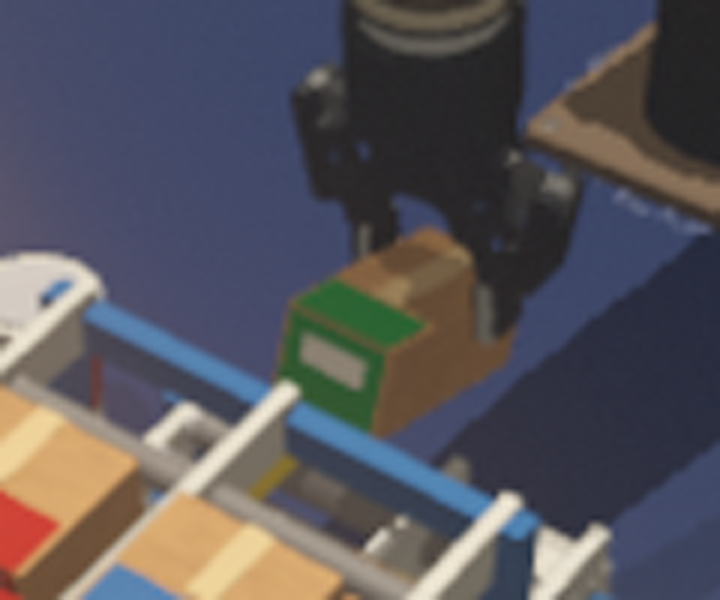

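The picture shows carton A in the gripper pitched nose-up by about 20°: label end corners at (358,170) and (374.5,178), against a predicted (355,177) and (372.5,186). Its tail must have caught under the pigeonhole roof on lifting. I'll set it flat on the free bench area right of the rack and regrasp it.

>>> move_arm(plan=[-2, -37, 0, 0, -4, 0, 40, -2, -37, 0, 0, -4, 0, 40, -2, -37, 0, 0, 0, 0, 40, -2, -37, 0, 0, 0, 0, 40, -2, -37, 0, 0, 0, 0, 40, -2, -37, 0, 0, 0, 0, 40, 36, -5, 0, 0, 0, 0, 40, 37, -5, 0, 0, 0, 0, 40, 36, -5, 0, 0, 0, 0, 40, 0, 0, 0, 0, 0, 0, 40, 0, 0, 0, 0, 0, 0, 40])

```text
time: 18.25
eef_pos: [0.5404, -0.1662, 0.1687]
tcp_rot: [1.0, -0.004, -0.001, -0.0]
contact_force: [-0.6, 0.3, -4.5]
opening: 0.644
finger_force: 60.5
```

Run:
```python
from m import *
st();t=cam('top')
print('log/free check: pred corners',proj(t,[.635,-.13,.038]),onz(t,363,170,.038),onz(t,355,185,.038),onz(t,372,182,.038),onz(t,370,243,.075))
hsv=cv2.cvtColor(t['color'],cv2.COLOR_RGB2HSV).astype(int)
gr=((abs(hsv[:,:,0]-67)<12)&(hsv[:,:,1]>120)&(hsv[:,:,2]>90)).astype(np.uint8);gr[:,:330]=0;gr[:,400:]=0
for c in cv2.findContours(gr,0,1)[0]:
    if cv2.contourArea(c)>10: print(cv2.minAreaRect(c))
```

```text
18.25 pos [ 0.5404 -0.1662  0.1687] toolz [-0.0018  0.0007 -1.    ] tooly ang -90.48566746451789 F [-0.624   0.2898 -4.4901] op 0.6437087033232581 ff 60.52924633026123
log/free check: pred corners [357.9224 184.6895] [ 0.681  -0.1473  0.038 ] [ 0.6342 -0.1208  0.038 ] [ 0.6426 -0.1743  0.038 ] [ 0.4532 -0.1575  0.075 ]
```

>>> move_arm(plan=[-2, 0, -40, 0, 0, 0, 40, -2, 0, -40, 0, 0, 0, 40, -2, 0, -30, 0, 0, 0, 40, 0, 0, -15, 0, 0, 0, 40, 0, 0, 0, 0, 0, 0, 40, 0, 0, 0, 0, 0, 0, 40])

```text
time: 18.9
eef_pos: [0.5355, -0.1668, 0.0458]
tcp_rot: [1.0, -0.004, 0.001, 0.001]
contact_force: [0.4, -0.1, -3.5]
opening: 0.649
finger_force: 60.5
```

>>> move_arm(plan=[0, 0, -4, 0, 0, 0, 40, 0, 0, -4, 0, 0, 0, 40, 0, 0, -4, 0, 0, 0, 40, 0, 0, -4, 0, 0, 0, 40, 0, 0, 0, 0, 0, 0, 40], newtons=20)

```text
time: 19.4
eef_pos: [0.5367, -0.1669, 0.0315]
tcp_rot: [1.0, -0.004, 0.001, 0.0]
contact_force: [-1.7, 1.8, 9.7]
opening: 0.641
finger_force: 62.0
```

>>> move_arm(plan=[0, 0, -3, 0, 0, 0, 54, 0, 0, -3, 0, 0, 0, 54, 0, 0, -2, 0, 0, 0, 54, 0, 0, 0, 0, 0, 0, 54])

```text
time: 19.8
eef_pos: [0.5421, -0.1678, 0.0286]
tcp_rot: [1.0, -0.005, 0.007, 0.002]
contact_force: [1.7, 6.3, 22.8]
opening: 0.643
finger_force: 65.1
```

>>> move_arm(plan=[0, 0, 0, 0, 0, 0, 65, 0, 0, 0, 0, 0, 0, 85, 0, 0, 0, 0, 0, 0, 85, 0, 0, 0, 0, 0, 0, 85, 0, 0, 40, 0, 0, 0, 85, 0, 0, 45, 0, 0, 0, 85, -35, 10, 30, 0, 0, 0, 85, -40, 20, 0, 0, 0, 0, 85, -10, 40, 0, 0, 0, 0, 85, 0, 50, 0, 0, 0, 0, 85, 0, 50, 0, 0, 0, 0, 85])

```text
time: 20.9
eef_pos: [0.4489, 0.0048, 0.1351]
tcp_rot: [1.0, -0.006, 0.0, -0.0]
contact_force: [0.2, -0.0, 0.6]
opening: 0.994
finger_force: 0.0
```

```bash
python3 m.py p6 330 400 150 260 5
python3 - <<'E'
from h import *
t=np.load('p6.npy',allow_pickle=True).item();hsv=cv2.cvtColor(t['color'],cv2.COLOR_RGB2HSV).astype(int)
for nm,m,z in(('green',(abs(hsv[:,:,0]-67)<12)&(hsv[:,:,1]>120)&(hsv[:,:,2]>120),.048),('all',(hsv[:,:,0]<85)&(hsv[:,:,1]>80)&(hsv[:,:,2]>140),.048)):
    m=m.astype(np.uint8);m[:,:325]=0;m[:,395:]=0;m[:187]=0;m[235:]=0
    c=max(cv2.findContours(m,0,1)[0],key=cv2.contourArea);r=cv2.minAreaRect(c);print(nm,r)
    print(np.array([onz(t,*p,z) for p in list(cv2.boxPoints(r))+[r[0]]]).round(4))
E
```

```text
20.9 pos [0.4489 0.0048 0.1351] toolz [ 0.0002  0.     -1.    ] tooly ang -90.64254523290695 F [ 0.2187 -0.0377  0.6257] op 0.9942741493267913 ff 0.0
green ((371.0, 191.5), (9.0, 14.0), 90.0)
[[ 0.6261 -0.1476  0.048 ]
 [ 0.6253 -0.191   0.048 ]
 [ 0.5973 -0.1901  0.048 ]
 [ 0.5981 -0.1467  0.048 ]
 [ 0.6117 -0.1689  0.048 ]]
all ((371.0, 204.5), (35.0, 18.0), 90.0)
[[ 0.6262 -0.1414  0.048 ]
 [ 0.6252 -0.1973  0.048 ]
 [ 0.5167 -0.1937  0.048 ]
 [ 0.5179 -0.1382  0.048 ]
 [ 0.5713 -0.1676  0.048 ]]
```

Run:
```python
from h import *
a=np.load('top0.npy',allow_pickle=True).item()['color'].astype(int);b=np.load('p6.npy',allow_pickle=True).item()['color'].astype(int)
d=abs(a-b).max(2)[150:192,350:382]; print('log diff >40:',np.argwhere(d>40)[:,0].min() if (d>40).any() else None,(d[:34]>25).sum())
m=(b[:,:,0]>b[:,:,2]+40)
print([ (v,np.where(m[v,345:385])[0][[0,-1]]+345 if m[v,345:385].any() else None) for v in range(178,194)])
```

```text
log diff >40: 37 0
[(178, array([360, 371])), (179, array([360, 372])), (180, array([360, 372])), (181, array([360, 372])), (182, array([361, 370])), (183, array([361, 367])), (184, array([362, 364])), (185, None), (186, None), (187, array([362, 380])), (188, array([362, 380])), (189, array([362, 380])), (190, array([362, 380])), (191, array([362, 380])), (192, array([362, 380])), (193, array([362, 380]))]
```

>>> move_arm(plan=[0, -43, 0, 0, 0, 0, 85, 0, -43, 0, 0, 0, -1, 85, 0, -43, 0, 0, 0, 0, 85, 0, -43, 0, 0, 0, 0, 85, 33, 0, 0, 0, 0, 0, 85, 33, 0, 0, 0, 0, 0, 85, 31, 0, 0, 0, 0, 0, 85, 0, 0, -45, 0, 0, 0, 85, 0, 0, -40, 0, 0, 0, 85, 0, 0, -20, 0, 0, 0, 85, 0, 0, 0, 0, 0, 0, 85, 0, 0, 0, 0, 0, 0, 85])

```text
time: 22.15
eef_pos: [0.5466, -0.1684, 0.0301]
tcp_rot: [1.0, -0.013, -0.0, -0.0]
contact_force: [0.8, 0.1, 0.4]
opening: 0.993
finger_force: 0.0
```

The log bench is unmoved and the carton is flat. Down and grip.

>>> move_arm(plan=[0, 1, -6, 0, 0, 0, 85, 0, 0, -4, 0, 0, 0, 85, 0, 0, 0, 0, 0, 0, 85, 0, 0, 0, 0, 0, 0, 40, 0, 0, 0, 0, 0, 0, 40, 0, 0, 0, 0, 0, 0, 40, 0, 0, 0, 0, 0, 0, 40, 0, 0, 0, 0, 0, 0, 40], newtons=50)

```text
time: 22.95
eef_pos: [0.5472, -0.1675, 0.0211]
tcp_rot: [1.0, -0.013, 0.0, 0.0]
contact_force: [-1.3, -0.6, 4.9]
opening: 0.644
finger_force: 55.9
```

>>> move_arm(plan=[0, 0, 10, 0, 0, 0, 40, 0, 0, 30, 0, 0, 0, 40, 0, 0, 40, 0, 0, 0, 40, 0, 0, 40, 0, 0, 0, 40, 0, 0, 30, 0, 0, 0, 40, -36, 5, 0, 0, 0, 0, 40, -37, 5, 0, 0, 0, 0, 40, -38, 5, 0, 0, 0, 0, 40, 0, 0, 0, 0, 0, 0, 40])

```text
time: 23.85
eef_pos: [0.4297, -0.1494, 0.1668]
tcp_rot: [1.0, -0.013, -0.004, -0.002]
contact_force: [-0.5, 0.4, -4.5]
opening: 0.644
finger_force: 54.9
```

>>> move_arm(plan=[2, 37, 0, 0, 0, 0.5, 40, 2, 37, 0, 0, 0, 0.5, 40, 2, 37, 0, 0, 0, 0, 40, 1, 37, 0, 0, 0, 0, 40, 1, 37, 0, 0, 4, 0, 40, 1, 37, 0, 0, 4, 0, 40, 0, 0, 0, 0, 0, 0, 40, 0, 0, 0, 0, 0, 0, 40])

```text
time: 24.65
eef_pos: [0.4443, 0.0705, 0.1694]
tcp_rot: [0.997, -0.003, -0.071, 0.0]
contact_force: [0.5, -0.5, -3.5]
opening: 0.643
finger_force: 55.7
```

```bash
cat > v.py <<'E'
# compare held carton with prediction: label end front corners in the scene view (green mask)
from m import *
import sys
h,d=float(sys.argv[1]),float(sys.argv[2])   # tcp height above carton bottom, tool->label end
s=st();M=lane(s);O=np.array([.4595,.0698,.099]);W=lambda p:O+M@((np.array(p)-[-315,0,0])/1000)
tc=M.T@(s['eef_pos']-O)*1000+[-315,0,0]
t=cam('scene')
P={n:tc+np.array(o) for n,o in dict(Ltop=(d,28,48-h),Rtop=(d,-28,48-h),Lbot=(d,28,-h),Lback=(d-30,28,48-h),Rback=(d-30,-28,48-h)).items()}
print({k:proj(t,W(p)).round(1).tolist() for k,p in P.items()})
im=t['color'];hsv=cv2.cvtColor(im,cv2.COLOR_RGB2HSV).astype(int)
gr=((abs(hsv[:,:,0]-67)<14)&(hsv[:,:,1]>100)).astype(np.uint8);gr[:,:335]=0;gr[:,400:]=0;gr[:140]=0;gr[212:]=0
c=max(cv2.findContours(gr,0,1)[0],key=cv2.contourArea);print(cv2.approxPolyDP(cv2.convexHull(c),1.2,True)[:,0].tolist())
E
python3 v.py 19.5 79
```

```text
24.65 pos [0.4443 0.0705 0.1694] toolz [-0.1409 -0.0006 -0.99  ] tooly ang -90.34435673229005 F [ 0.4718 -0.4927 -3.5025] op 0.6428929420996561 ff 55.71853995323181
lane tcp mm [-339.9    0.5   67.6] tool z [-0.0013 -0.0024 -1.    ] tool y [ 0.0068 -1.      0.0024]
{'Ltop': [372.2, 186.1], 'Rtop': [354.8, 177.3], 'Lbot': [372.7, 198.8], 'Lback': [379.1, 179.1], 'Rback': [361.7, 170.6]}
[[377, 180], [371, 186], [358, 178], [363, 173]]
```

The carton now matches the predicted flat pose within about 2 px. Lower at the lane mouth, then slide in along the slope.

>>> move_arm(plan=[-2, 0, -14, 0, 0, 0, 40, -2, -0.5, -14, 0, 0, 0, 40, -1.5, 0, -10, 0, 0, 0, 40, 0, 0, 0, 0, 0, 0, 40, 0, 0, 0, 0, 0, 0, 40])

```text
time: 25.2
eef_pos: [0.4389, 0.0689, 0.1318]
tcp_rot: [0.998, -0.005, -0.07, 0.0]
contact_force: [0.8, 0.1, -3.2]
opening: 0.646
finger_force: 55.7
```

```bash
python3 v.py 21 79
```

```text
25.2 pos [0.4389 0.0689 0.1318] toolz [-0.1403  0.0002 -0.9901] tooly ang -90.53361129191721 F [ 0.7836  0.1307 -3.1915] op 0.6458920847766363 ff 55.677825808525085
lane tcp mm [-340.    -1.2   29.6] tool z [-0.0007 -0.0016 -1.    ] tool y [ 0.0036 -1.      0.0016]
{'Ltop': [372.1, 196.3], 'Rtop': [355.0, 187.5], 'Lbot': [372.6, 208.5], 'Lback': [378.9, 189.4], 'Rback': [361.8, 180.9]}
[[377, 190], [374, 193], [361, 185], [363, 183]]
```

>>> move_arm(plan=[9, 0.7, -4, 0, 0, 0, 40, 10, 0, -2, 0, 0, 0, 40, 10, 0, -1.5, 0, 0, 0, 40, 10, 0, -1.5, 0, 0, 0, 40, 10, 0, -1.5, 0, 0, 0, 40, 0, 0, 0, 0, 0, 0, 40, 0, 0, 0, 0, 0, 0, 40])

```text
time: 25.95
eef_pos: [0.4883, 0.07, 0.1216]
tcp_rot: [0.998, -0.004, -0.07, 0.0]
contact_force: [-0.6, 0.8, -4.6]
opening: 0.643
finger_force: 55.8
```

```bash
python3 v.py 21 79
```

```text
25.95 pos [0.4883 0.07   0.1216] toolz [-0.1402  0.     -0.9901] tooly ang -90.48257555707082 F [-0.638   0.8359 -4.597 ] op 0.6428638821847912 ff 55.760371685028076
lane tcp mm [-289.7    0.5   26.4] tool z [-0.0007 -0.0018 -1.    ] tool y [ 0.0045 -1.      0.0018]
{'Ltop': [361.0, 209.3], 'Rtop': [343.9, 200.1], 'Lbot': [361.8, 221.4], 'Lback': [368.0, 202.2], 'Rback': [350.9, 193.2]}
[[356, 198], [365, 203]]
```

>>> move_arm(plan=[2, 0, -3, 0, 0, 0, 40, 1, 0, -1, 0, 0, 0, 40, 0, 0, 0, 0, 0, 0, 40])

```text
time: 26.3
eef_pos: [0.491, 0.0699, 0.1176]
tcp_rot: [0.998, -0.004, -0.07, 0.0]
contact_force: [-0.3, -0.1, -3.1]
opening: 0.642
finger_force: 55.8
```

>>> move_arm(plan=[0, 0, -1, 0, 0, 0, 40, 0, 0, 0, 0, 0, 0, 40])

```text
time: 26.5
eef_pos: [0.4911, 0.07, 0.1167]
tcp_rot: [0.998, -0.004, -0.07, 0.0]
contact_force: [0.3, -0.7, -2.8]
opening: 0.643
finger_force: 55.8
```

>>> move_arm(plan=[0, 0, -1, 0, 0, 0, 40, 0, 0, 0, 0, 0, 0, 40])

```text
time: 26.7
eef_pos: [0.4916, 0.0699, 0.1161]
tcp_rot: [0.998, -0.004, -0.069, 0.0]
contact_force: [0.8, -0.3, -3.4]
opening: 0.644
finger_force: 55.9
```

>>> move_arm(plan=[0, 0, -0.5, 0, 0, 0, 40, 0, 0, 0, 0, 0, 0, 40])

```text
time: 26.9
eef_pos: [0.492, 0.0699, 0.1161]
tcp_rot: [0.998, -0.004, -0.069, 0.0]
contact_force: [-0.2, -0.1, 0.2]
opening: 0.65
finger_force: 56.1
```

The carton is on the rollers, so release it.

>>> move_arm(plan=[0, 0, 0, 0, 0, 0, 60, 0, 0, 0, 0, 0, 0, 66, 0, 0, 0, 0, 0, 0, 72, 0, 0, 0, 0, 0, 0, 78, 0, 0, 0, 0, 0, 0, 78, 0, 0, 0, 0, 0, 0, 78, 0, 0, 0, 0, 0, 0, 78, 0, 0, 0, 0, 0, 0, 78, 0, 0, 0, 0, 0, 0, 78, 0, 0, 0, 0, 0, 0, 78])

```text
time: 27.9
eef_pos: [0.4913, 0.0699, 0.1153]
tcp_rot: [0.998, -0.004, -0.07, 0.0]
contact_force: [0.3, 0.5, 0.8]
opening: 0.912
finger_force: 0.0
```

```bash
cat > w.py <<'E'
from m import *
O=np.array([.4595,.0698,.099]);M=lane(ctrl.get_state());W=lambda p:O+M@((np.array(p)-[-315,0,0])/1000)
t=cam('scene')
for d in(0,-110): print('pred label front at',d,{k:proj(t,W(p)).round(1).tolist() for k,p in dict(Ltop=(d,28,48),Rtop=(d,-28,48),Lback=(d-30,28,48),Rback=(d-30,-28,48)).items()})
hsv=cv2.cvtColor(t['color'],cv2.COLOR_RGB2HSV).astype(int)
gr=((abs(hsv[:,:,0]-67)<14)&(hsv[:,:,1]>100)).astype(np.uint8);gr[:,:268]=0;gr[:,400:]=0;gr[:140]=0;gr[315:]=0
for c in cv2.findContours(gr,0,1)[0]:
    if cv2.contourArea(c)>3: print(cv2.approxPolyDP(cv2.convexHull(c),1.2,True)[:,0].tolist())
np.save('w.npy',t,allow_pickle=True)
E
python3 w.py
```

```text
lane tcp mm [-285.8    0.5   20.6] tool z [ 0.0004 -0.0018 -1.    ] tool y [ 0.0044 -1.      0.0018]
pred label front at 0 {'Ltop': [307.1, 265.8], 'Rtop': [289.8, 254.5], 'Lback': [315.3, 257.3], 'Rback': [298.1, 246.4]}
pred label front at -110 {'Ltop': [336.3, 235.8], 'Rtop': [319.1, 225.7], 'Lback': [343.9, 228.1], 'Rback': [326.7, 218.2]}
[[322, 240], [326, 242], [323, 242]]
```

>>> move_arm(plan=[-4, 0, 15, 0, 0, 0, 85, -6, 0, 35, 0, 0, 0, 85, -20, 0, 40, 0, 0, 0, 85, -20, 0, 20, 0, -4, 0, 85, 0, 0, 0, 0, -4, 0, 85])

```text
time: 28.45
eef_pos: [0.4422, 0.07, 0.2306]
tcp_rot: [1.0, -0.004, 0.005, 0.0]
contact_force: [-0.5, -1.0, 0.3]
opening: 0.998
finger_force: 0.0
```

```bash
python3 w.py
python3 - <<'E'
from h import *
t=cam('top');hsv=cv2.cvtColor(t['color'],cv2.COLOR_RGB2HSV).astype(int)
gr=((abs(hsv[:,:,0]-67)<14)&(hsv[:,:,1]>100)&(hsv[:,:,2]>60)).astype(np.uint8);gr[:,:250]=0;gr[:,340:]=0;gr[:130]=0;gr[260:]=0
ys,xs=np.where(gr);print(len(ys),ys.min() if len(ys) else 0,ys.max() if len(ys) else 0,xs.min() if len(ys) else 0,xs.max() if len(ys) else 0)
print('g pred at stop',proj(t,[.459+.312,.066,.1]))
E
```

```text
lane tcp mm [-350.5   -0.   127.9] tool z [ 0.1503 -0.0005 -0.9886] tool y [ 0.0047 -1.      0.0012]
pred label front at 0 {'Ltop': [307.1, 265.8], 'Rtop': [289.8, 254.5], 'Lback': [315.3, 257.3], 'Rback': [298.1, 246.4]}
pred label front at -110 {'Ltop': [336.3, 235.8], 'Rtop': [319.1, 225.7], 'Lback': [343.9, 228.1], 'Rback': [326.7, 218.2]}
[[299, 249], [313, 257], [306, 265], [293, 257]]
144 136 144 285 300
g pred at stop [293.46441618 138.4183052 ]
```

Carton A is at the stop with its label leading: its label quad matches the prediction for x=0. Now carton B.

>>> move_arm(plan=[4, 43, 0, 0, 0, -3.1, 85, 4, 43, 0, 0, 0, -3.1, 85, 4, 43, 0, 0, 0, -3.1, 85, 4, 43, 0, 0, 0, -3.1, 85, 4, 43, 0, 0, 0, -3.1, 85, 4, 43, 0, 0, 0, -3.1, 85, 5, 43, 0, 0, 0, -3.1, 85, 5, 44, 0, 0, 0, -3.1, 85, 0, 0, -45, 0, 0, 0, 85, 0, 0, -45, 0, 0, 0, 85, 0, 0, -30, 0, 0, 0, 85, 0, 0, 0, 0, 0, 0, 85])

```text
time: 29.75
eef_pos: [0.4715, 0.4127, 0.0983]
tcp_rot: [0.976, -0.219, -0.005, 0.005]
contact_force: [0.0, 0.1, -0.5]
opening: 0.996
finger_force: 0.0
```

Run:
```python
from m import *
print(st()['qpos'])
```

```text
29.75 pos [0.4715 0.4127 0.0983] toolz [-0.0122 -0.0078 -0.9999] tooly ang -115.28179513052528 F [ 0.0473  0.1433 -0.5477] op 0.9963675156518159 ff 0.0
[ 0.5572  0.326   1.7857 -0.0001  1.0444  2.5694]
```

>>> move_arm(plan=[2.5, 1.5, -30, 0, 0, 0, 85, 2, 1.3, -30, 0, 0, 0, 85, 0, 0, -12, 0, 0, 0, 85, 0, 0, -6, 0, 0, 0, 85, 0, 0, 0, 0, 0, 0, 85, 0, 0, 0, 0, 0, 0, 85])

```text
time: 30.35
eef_pos: [0.4809, 0.4184, 0.0293]
tcp_rot: [0.976, -0.219, 0.001, -0.001]
contact_force: [0.4, -0.5, -0.4]
opening: 0.994
finger_force: 0.0
```

>>> move_arm(plan=[0, 0, 0, 0, 0, 0, 40, 0, 0, 0, 0, 0, 0, 40, 0, 0, 0, 0, 0, 0, 40, 0, 0, 0, 0, 0, 0, 40, 0, 0, 0, 0, 0, 0, 40], newtons=50)

```text
time: 30.85
eef_pos: [0.4804, 0.4182, 0.0289]
tcp_rot: [0.976, -0.219, 0.001, -0.001]
contact_force: [-1.1, -0.9, 5.2]
opening: 0.637
finger_force: 56.2
```

The grasp is 8 mm too high, so I'll open, lower and regrip.

>>> move_arm(plan=[0, 0, 0, 0, 0, 0, 85, 0, 0, 0, 0, 0, 0, 85, 0, 0, 0, 0, 0, 0, 85, 0, 0, 0, 0, 0, 0, 85, 0, 0, -4, 0, 0, 0, 85, -1, -1, -4, 0, 0, 0, 85, 0, 0, 0, 0, 0, 0, 85])

```text
time: 31.55
eef_pos: [0.4779, 0.4161, 0.0181]
tcp_rot: [0.976, -0.219, -0.001, 0.001]
contact_force: [0.1, -0.0, -1.0]
opening: 0.997
finger_force: 0.0
```

>>> move_arm(plan=[0, 0, 0, 0, 0, 0, 40, 0, 0, 0, 0, 0, 0, 40, 0, 0, 0, 0, 0, 0, 40, 0, 0, 0, 0, 0, 0, 40, 0, 0, 0, 0, 0, 0, 40], newtons=50)

```text
time: 32.05
eef_pos: [0.4793, 0.4172, 0.02]
tcp_rot: [0.976, -0.219, 0.001, -0.001]
contact_force: [0.1, 1.3, 1.9]
opening: 0.647
finger_force: 56.9
```

Run:
```python
from m import *
st()
t=cam('top');hsv=cv2.cvtColor(t['color'],cv2.COLOR_RGB2HSV).astype(int)
gr=((abs(hsv[:,:,0]-67)<12)&(hsv[:,:,1]>120)&(hsv[:,:,2]>110)).astype(np.uint8);gr[:,:165]=0;gr[:,215:]=0;gr[:195]=0;gr[265:]=0
c=max(cv2.findContours(gr,0,1)[0],key=cv2.contourArea);r=cv2.minAreaRect(c);print(r,np.array([onz(t,*p,.048) for p in list(cv2.boxPoints(r))+[r[0]]]).round(4))
```

```text
32.05 pos [0.4793 0.4172 0.02  ] toolz [ 0.0014  0.0011 -1.    ] tooly ang -115.29604730318914 F [0.1308 1.2826 1.9351] op 0.6467150104164875 ff 56.924511194229126
((185.50001525878906, 216.50003051757812), (4.242640495300293, 8.485280990600586), 45.0) [[0.5412 0.4215 0.048 ]
 [0.5595 0.4027 0.048 ]
 [0.5499 0.3932 0.048 ]
 [0.5317 0.412  0.048 ]
 [0.5456 0.4074 0.048 ]]
```

>>> move_arm(plan=[0, 0, 10, 0, 0, 0, 40, 0, 0, 35, 0, 0, 0, 40, 0, 0, 45, 0, 0, 0, 40, 0, 0, 45, 0, 0, 0, 40, -9, -43, 10, 0, 0, 3.1, 40, -9, -43, 0, 0, 0, 3.1, 40, -9, -43, 0, 0, 0, 3.1, 40, -8, -43, 0, 0, 0, 3.1, 40, 0, -43, 0, 0, 0, 3.1, 40, 0, -43, 0, 0, 0, 3.1, 40, 0, -43, 0, 0, 0, 3.1, 40, 0, -43, 0, 0, 0, 3, 40])

```text
time: 33.3
eef_pos: [0.442, 0.0711, 0.1635]
tcp_rot: [1.0, -0.004, -0.001, 0.0]
contact_force: [0.3, -0.3, -3.1]
opening: 0.644
finger_force: 56.3
```

>>> move_arm(plan=[0, 0, 0, 0, 4, 0, 40, 0, 0, 0, 0, 4, 0, 40, 0, 0, 0, 0, 0, 0, 40, 0, 0, 0, 0, 0, 0, 40])

```text
time: 33.7
eef_pos: [0.443, 0.0728, 0.1635]
tcp_rot: [0.998, -0.005, -0.07, 0.0]
contact_force: [-0.4, 0.3, -4.3]
opening: 0.647
finger_force: 56.4
```

```bash
python3 v.py 20 75
```

```text
33.7 pos [0.443  0.0728 0.1635] toolz [-0.1404 -0.     -0.9901] tooly ang -90.57760755518177 F [-0.3541  0.2899 -4.2557] op 0.6465101023949864 ff 56.3621860742569
lane tcp mm [-340.4    2.8   61.6] tool z [-0.0008 -0.0019 -1.    ] tool y [ 0.0028 -1.      0.0019]
{'Ltop': [374.0, 187.1], 'Rtop': [356.6, 178.3], 'Lbot': [374.5, 199.8], 'Lback': [380.9, 180.2], 'Rback': [363.5, 171.7]}
[[360, 178], [366, 174], [379, 180], [373, 186]]
```

>>> move_arm(plan=[-2, -1, -13, 0, 0, 0, 40, -2, -1, -13, 0, 0, 0, 40, -1, -0.5, -9, 0, 0, 0, 40, 0, 0, 0, 0, 0, 0, 40, 11, 0, -1.5, 0, 0, 0, 40, 11, 0, -1.5, 0, 0, 0, 40, 11, 0, -1.5, 0, 0, 0, 40, 11, 0, -1.5, 0, 0, 0, 40, 10, 0, -1.5, 0, 0, 0, 40, 0, 0, 0, 0, 0, 0, 40, 0, 0, 0, 0, 0, 0, 40])

```text
time: 34.85
eef_pos: [0.4927, 0.0702, 0.1216]
tcp_rot: [0.998, -0.005, -0.07, 0.0]
contact_force: [0.2, 0.9, -3.4]
opening: 0.647
finger_force: 56.3
```

```bash
python3 v.py 20 75
```

```text
34.85 pos [0.4927 0.0702 0.1216] toolz [-0.1402  0.0001 -0.9901] tooly ang -90.5854226076614 F [ 0.2246  0.9201 -3.3817] op 0.6469938650877687 ff 56.347333788871765
lane tcp mm [-285.3    0.9   27. ] tool z [-0.0007 -0.0018 -1.    ] tool y [ 0.0027 -1.      0.0018]
{'Ltop': [361.0, 209.1], 'Rtop': [343.9, 199.8], 'Lbot': [361.8, 221.1], 'Lback': [368.0, 201.9], 'Rback': [350.9, 192.9]}
[[366, 202], [356, 198], [357, 197]]
```

Centre is at about -265 with the underside about 7 mm up. I'll lower in small steps.

>>> move_arm(plan=[0, 0, -3, 0, 0, 0, 40, 0, -0.5, -2, 0, 0, 0, 40, 0, 0, 0, 0, 0, 0, 40])

```text
time: 35.2
eef_pos: [0.4921, 0.0697, 0.1164]
tcp_rot: [0.998, -0.005, -0.07, 0.0]
contact_force: [0.2, 0.6, -2.7]
opening: 0.647
finger_force: 56.3
```

>>> move_arm(plan=[0, 0, -1, 0, 0, 0, 40, 0, 0, 0, 0, 0, 0, 40])

```text
time: 35.4
eef_pos: [0.4926, 0.0697, 0.1158]
tcp_rot: [0.998, -0.005, -0.07, 0.0]
contact_force: [-0.5, 0.3, -4.1]
opening: 0.641
finger_force: 56.3
```

>>> move_arm(plan=[0, 0, -0.8, 0, 0, 0, 40, 0, 0, 0, 0, 0, 0, 40])

```text
time: 35.6
eef_pos: [0.4927, 0.0697, 0.115]
tcp_rot: [0.998, -0.005, -0.07, 0.0]
contact_force: [-0.5, 0.3, -3.6]
opening: 0.649
finger_force: 56.3
```

>>> move_arm(plan=[0, 0, -0.8, 0, 0, 0, 40, 0, 0, 0, 0, 0, 0, 40])

```text
time: 35.8
eef_pos: [0.4933, 0.0697, 0.1147]
tcp_rot: [0.998, -0.005, -0.069, 0.0]
contact_force: [0.4, 0.1, -1.4]
opening: 0.645
finger_force: 56.6
```

>>> move_arm(plan=[0, 0, -0.5, 0, 0, 0, 40, 0, 0, 0, 0, 0, 0, 40])

```text
time: 36.0
eef_pos: [0.4936, 0.0697, 0.1146]
tcp_rot: [0.998, -0.005, -0.069, 0.0]
contact_force: [1.4, -0.3, 1.3]
opening: 0.65
finger_force: 56.9
```

It's on the rollers, so release and retreat.

>>> move_arm(plan=[0, 0, 0, 0, 0, 0, 60, 0, 0, 0, 0, 0, 0, 66, 0, 0, 0, 0, 0, 0, 72, 0, 0, 0, 0, 0, 0, 78, 0, 0, 0, 0, 0, 0, 78, 0, 0, 0, 0, 0, 0, 78, 0, 0, 0, 0, 0, 0, 78, 0, 0, 0, 0, 0, 0, 78, 0, 0, 0, 0, 0, 0, 78, 0, 0, 0, 0, 0, 0, 78])

```text
time: 37.0
eef_pos: [0.4927, 0.0697, 0.1137]
tcp_rot: [0.998, -0.005, -0.07, 0.0]
contact_force: [0.7, 0.7, 0.2]
opening: 0.913
finger_force: 0.0
```

>>> move_arm(plan=[-4, 0, 15, 0, 0, 0, 85, -6, 0, 35, 0, 0, 0, 85, -20, 0, 40, 0, 0, 0, 85, -20, 0, 20, 0, -4, 0, 85, 0, 40, 0, 0, -4, 0, 85, 0, 50, 0, 0, 0, 0, 85, 0, 50, 0, 0, 0, 0, 85, 0, 50, 0, 0, 0, 0, 85, 0, 50, 0, 0, 0, 0, 85, 0, 50, 0, 0, 0, 0, 85, 0, 0, 0, 0, 0, 0, 85])

```text
time: 38.1
eef_pos: [0.4417, 0.3645, 0.2248]
tcp_rot: [1.0, -0.002, 0.0, -0.001]
contact_force: [0.0, 0.5, 1.5]
opening: 0.998
finger_force: 0.0
```

```bash
python3 w.py
python3 - <<'E'
from h import *
t=cam('top');np.save('top9.npy',t,allow_pickle=True);a=np.load('p3.npy',allow_pickle=True).item()['color'].astype(int);b=t['color'].astype(int)
for n,i in(('p3',a),('now',b)): x=i[236:240].mean(0);print(n,[(u,x[u].round().tolist()) for u in range(303,311)])
# brown columns inside lane (carton tops) by row; bench things changed?
o=np.load('top0.npy',allow_pickle=True).item()['color'].astype(int);d=(abs(o-b).max(2)>60).astype(np.uint8)
print([cv2.boundingRect(c) for c in cv2.findContours(d,0,2)[0] if cv2.contourArea(c)>15])
print('rows of lane centre col 294:',[tuple(b[v,294]) for v in range(180,242,4)])
E
```

```text
lane tcp mm [-354.   294.4  121.6] tool z [ 0.1402  0.0022 -0.9901] tool y [ 0.0087 -1.     -0.001 ]
pred label front at 0 {'Ltop': [307.1, 265.8], 'Rtop': [289.8, 254.5], 'Lback': [315.3, 257.3], 'Rback': [298.1, 246.4]}
pred label front at -110 {'Ltop': [336.3, 235.8], 'Rtop': [319.1, 225.7], 'Lback': [343.9, 228.1], 'Rback': [326.7, 218.2]}
[[299, 249], [313, 257], [306, 265], [293, 257]]
p3 [(303, [246.0, 244.0, 232.0]), (304, [226.0, 214.0, 190.0]), (305, [217.0, 212.0, 105.0]), (306, [249.0, 250.0, 70.0]), (307, [249.0, 251.0, 73.0]), (308, [244.0, 246.0, 132.0]), (309, [236.0, 234.0, 216.0]), (310, [249.0, 249.0, 239.0])]
now [(303, [246.0, 244.0, 232.0]), (304, [225.0, 214.0, 190.0]), (305, [217.0, 212.0, 105.0]), (306, [249.0, 250.0, 70.0]), (307, [249.0, 250.0, 72.0]), (308, [244.0, 246.0, 132.0]), (309, [236.0, 234.0, 216.0]), (310, [249.0, 248.0, 239.0])]
[(88, 390, 16, 10), (222, 384, 16, 16), (290, 377, 14, 23), (342, 376, 9, 16), (39, 369, 24, 14), (310, 361, 19, 9), (290, 361, 17, 13), (16, 345, 22, 19), (11, 335, 28, 16), (42, 334, 53, 30), (145, 297, 75, 103), (183,
[... 371 characters left out ...]
(58)), (np.int64(248), np.int64(230), np.int64(160)), (np.int64(180), np.int64(166), np.int64(155)), (np.int64(231), np.int64(191), np.int64(130)), (np.int64(249), np.int64(234), np.int64(163)), (np.int64(249), np.int64(233), np.int64(165)), (np.int64(114), np.int64(143), np.int64(184)), (np.int64(36), np.int64(69), np.int64(107)), (np.int64(163), np.int64(150), np.int64(140)), (np.int64(45), np.int64(52), np.int64(81)), (np.int64(146), np.int64(134), np.int64(125)), (np.int64(86), np.int64(81), np.int64(79)), (np.int64(38), np.int64(40), np.int64(51)), (np.int64(167), np.int64(153), np.int64(143)), (np.int64(249), np.int64(247), np.int64(237)), (np.int64(249), np.int64(247), np.int64(237))]
```

>>> move_arm(plan=[0, -40, 10, 0, 0, 0, 85, 0, -40, 10, 0, 0, 0, 85, 0, -40, 10, 0, 0, 0, 85, 0, -40, 10, 0, 0, 0, 85, 0, -45, 0, 0, 0, 0, 85, 0, -45, 0, 0, 0, 0, 85, 0, -45, 0, 0, 0, 0, 85, 0, -45, 0, 0, 0, 0, 85, 0, -45, 0, 0, 0, 0, 85, 0, -45, 0, 0, 0, 0, 85, 0, 0, 0, 0, 0, 0, 85])

```text
time: 39.3
eef_pos: [0.4416, -0.0756, 0.2644]
tcp_rot: [1.0, -0.01, 0.0, 0.001]
contact_force: [-0.4, 1.0, 0.6]
opening: 0.992
finger_force: 0.0
```

Run:
```python
from m import *
s=ctrl.get_state();M=lane(s);O=np.array([.4595,.0698,.099]);L=lambda P:(M.T@(P-O)*1000+[-315,0,0]).round(1)
t=cam('top');b=t['color'].astype(int);o=np.load('top0.npy',allow_pickle=True).item()['color'].astype(int)
print([(v,b[v,290].tolist()) for v in range(174,190)])
for v in(176.5,181.5,200.5,206): 
    P=onz(t,290,v,.12)
    for _ in range(4): x=L(P)[0]; P=onz(t,290,v,.055-x/1000*np.sin(.14)+.048*.99)
    print(v,L(P))
bl=b[175:205]; 
for v in(195,200): print(v,[b[v,u].tolist() for u in range(282,307)])
d=(abs(o-b).max(2)>60).astype(np.uint8)[:, :300];print([cv2.boundingRect(c) for c in cv2.findContours(d,0,2)[0] if cv2.contourArea(c)>15])
```

```text
lane tcp mm [-353.9 -145.6  161.6] tool z [ 0.1402 -0.0023 -0.9901] tool y [-0.0068 -1.      0.0013]
[(174, [246, 241, 227]), (175, [246, 241, 227]), (176, [246, 241, 227]), (177, [248, 245, 233]), (178, [249, 246, 233]), (179, [249, 246, 234]), (180, [249, 246, 235]), (181, [249, 246, 235]), (182, [249, 246, 235]), (183, [249, 246, 235]), (184, [249, 246, 235]), (185, [249, 246, 235]), (186, [249, 246, 235]), (187, [249, 246, 235]), (188, [249, 246, 235]), (189, [249, 246, 235])]
176.5 [-127.1    9.7   47.9]
181.5 [-142.3    9.6   47.9]
200.5 [-199.5    9.2   47.9]
206 [-215.8    9.2   47.9]
195 [[241, 234, 224], [240, 229, 215], [224, 175, 109], [214, 148, 90], [209, 145, 88], [211, 147, 89], [218, 159, 104], [237, 217, 181], [249, 247, 236], [240, 236, 222], [174, 163, 145], [200, 169, 115], [248, 230, 159], [244, 216, 143], [230, 164, 101], [227, 162, 98], [223, 156, 95], [203, 140, 85], [203, 140, 85], [220, 153, 93], [211, 145, 89], [75, 59, 49], [102, 88, 54], [207, 176, 50], [249, 231, 55]]
200 [[236, 227, 212], [224, 204, 176], [225, 176, 114], [218, 150, 92], [218, 151, 92], [219, 152, 93], [224, 165, 109], [238, 219, 183], [249, 247, 237], [239, 237, 223], [175, 165, 145], [204, 173, 119], [249, 233, 164], [246, 221, 147], [237, 172, 106], [236, 170, 105], [238, 173, 106], [239, 175, 107], [237, 172, 105], [231, 166, 102], [204, 140, 87], [105, 86, 73], [153, 140, 97], [229, 224, 85], [249, 250, 66]]
[(88, 390, 16, 10), (275, 372, 21, 28), (39, 369, 24, 14), (16, 345, 22, 19), (284, 336, 16, 34), (11, 335, 28, 16), (42, 334, 53, 31), (170, 213, 34, 39), (293, 192, 7, 12), (284, 192, 5, 12), (293, 179, 7, 7), (284, 136, 16, 12)]
```

Both cartons and the guide check out: B's label/body boundary lies at lane x≈-142, as expected for a carton up against A. Nothing else has moved. Handing in.

```bash
python3 -c "
from plant import order
print(order.sign_off())"
```

```text
the job is handed in; nothing more can be done
None
```

Job handed in at about 39 s: I pushed the guide to within about 0.5 mm of the line first; then both green-label cartons ran down label first, one to the stop and the other up against it. The camera checks showed nothing else moved, but carton A tipped in the grip on the way and I set it down on the free bench right of the rack and regrasped it before loading.

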